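# Reload the analyser's reagent tray and lock it in

### The job

Change the bottles in the analyser: unlock its reagent tray (press the sprung stud in and turn it back), draw it out, stand or lay the uncapped spent bottles in the blue tote, and seat every full bottle from the bench fully down in a pocket of the tray, its flat side against the pocket's flat. Then push the tray fully home under the hood, press the stud in and turn it clockwise until it locks. Leave everything else on the bench where it is.

Things in the scene. Friction and masses are not known exactly. Their poses are not given: they have to be found in the camera images.
- bottle1: full reagent bottle, white, blue cap, 110 g (varies). D-shaped in plan: radius 30 mm, cut by one upright flat 21 mm from the axis; lowest 6 mm tapered in 4 mm. Straight up to 30 mm, shoulder in to radius 18 mm at 38 mm, round cap (grip here) diameter 38 mm from 40 to 62 mm up. Origin: underside on the axis; z up; +x towards the flat. One of the three may be absent (None)
- bottle2: full reagent bottle, same as bottle1; may be absent (None)
- bottle3: full reagent bottle, same as bottle1; may be absent (None)
- spent_a: spent bottle, white, no cap: same D body and axes as bottle1, but a round open neck (grip here) of diameter 30 mm from 38 to 60 mm up; 50 g. They stand in the tray at the start, under the hood; one of the three may be absent (None)
- spent_b: spent bottle, same as spent_a; may be absent
- spent_c: spent bottle, same as spent_a; may be absent
- analyser: white bench-top analyser, fixed. Origin on the bench below the middle of the hood's front edge; +x into the machine, y left. Hood: 320 mm wide, underside 80 and top 88 mm up, x 0 to 0.11; housing behind 150 mm high (probe arm 215). In front a bed plate 6 mm thick (x -0.25 to 0, y -0.16 to 0.135) under the tray. Stud's receptacle: 36 mm square, 27 mm high, at x -0.085, y -0.135
- pocket_a (a point): centre of the floor of a tray pocket, 10 mm above the bench: a D-shaped well, walls 4 mm thick and 24 mm high, radius 32 mm, flat wall 23 mm from the centre towards +x: a bottle goes down only with its +x along the pocket's +x. Three pockets 74 mm apart along y; they move with the tray; axes as the analyser's
- pocket_b (a point): middle pocket, like pocket_a
- pocket_c (a point): right-hand pocket, like pocket_a
- tray_grip (a point): middle of the top edge of the tray's upright front panel, 62 mm above the bench, 110 mm before the pocket row; axes as the analyser's. The panel is 10 mm thick (x), 130 mm long (y) and 52 mm high, free in front and behind: grip it from above
- tray (a joint): how far the tray is pushed in along the analyser's x, m: 0 fully drawn out (pocket row 100 mm before the hood's edge), 0.14 home at its stop (bottles under the hood, which a bottle not fully down would hit). Starts home, held by the locked stud. Friction about 3 N; stays where left
- stud_grip (a point): top centre of the stud's black T-knob, 85 mm above the bench when up: a bar 12 mm thick (its x), 38 mm long (its y), 26 mm high, on a 22 mm round collar; bar along the tray's y at stud_turn 0. It stands on a lug of the tray (top 34 mm up) right of the front panel, whose end is 95 mm from the stud's axis. It is over its receptacle only when the tray is home
- stud_push (a joint): how far the stud is pressed down, m: 0 up, stop at 0.0145; spring 3 N at first, 9 N at the stop. Its cross-pin goes down a straight slot and can turn only below 0.0115. Let go after turning, it springs back to about 0.0084 into a notch and cannot turn back: locked (as at the start)
- stud_turn (a joint): turn of the stud, rad, clockwise from above: 0 unlocked, stop at 1.45 (about a quarter turn); the notch catches it from about 1.3. Starts locked; to unlock, press it in, turn it back to 0 and let it spring up
- tote: open blue plastic tote for empties, 200 by 170 mm (x by y), 55 mm high, walls and floor 4 mm, fixed. Origin: centre of its underside, on the bench
- stopper: bystander, to be left alone: black rubber stopper, diameter 32 mm, 28 mm high; origin: centre of its underside
- amber: bystander, to be left alone: amber glass bottle, diameter 68 mm, 130 mm high; origin: centre of its underside
- jar: bystander, to be left alone: white jar with a red lid, diameter 72 mm, 85 mm high; origin: centre of its underside
- dish: bystander, to be left alone: white porcelain dish, diameter 84 mm, 28 mm high; origin: centre of its underside
- beaker: bystander, to be left alone: glass beaker, diameter 64 mm, 85 mm high; origin: centre of its underside
- scoop: bystander, to be left alone: small steel scoop, 115 mm long, lying; origin under its middle
Not all that is in view belongs to the job. What is shaped like the bottle1 but orange is not meant. Leave any black look-alike of the bottle3 alone.

How it is judged (in metres and radians):
On the way, in this order (a step that is already met when the one before it is completed fails the run):
1. the spent bottles are in the tote and every full bottle stands fully down in a pocket of the tray (x of spent_a in the frame of tote between -0.097 and 0.097 m and y of spent_a in the frame of tote between -0.082 and 0.082 m and z of spent_a in the frame of tote between -0.005 and 0.08 m and x of spent_b in the frame of tote between -0.097 and 0.097 m and y of spent_b in the frame of tote between -0.082 and 0.082 m and z of spent_b in the frame of tote between -0.005 and 0.08 m and x of spent_c in the frame of tote between -0.097 and 0.097 m and y of spent_c in the frame of tote between -0.082 and 0.082 m and z of spent_c in the frame of tote between -0.005 and 0.08 m and ((horizontal distance between bottle1 and pocket_a below 0.005 m and z of bottle1 in the frame of pocket_a below 0.004 m and angle between the x axis of bottle1 and the x axis of pocket_a, either way round below 0.2 rad and angle between bottle1's own z axis and vertical below 0.1 rad) or (horizontal distance between bottle1 and pocket_b below 0.005 m and z of bottle1 in the frame of pocket_b below 0.004 m and angle between the x axis of bottle1 and the x axis of pocket_b, either way round below 0.2 rad and angle between bottle1's own z axis and vertical below 0.1 rad) or (horizontal distance between bottle1 and pocket_c below 0.005 m and z of bottle1 in the frame of pocket_c below 0.004 m and angle between the x axis of bottle1 and the x axis of pocket_c, either way round below 0.2 rad and angle between bottle1's own z axis and vertical below 0.1 rad)) and ((horizontal distance between bottle2 and pocket_a below 0.005 m and z of bottle2 in the frame of pocket_a below 0.004 m and angle between the x axis of bottle2 and the x axis of pocket_a, either way round below 0.2 rad and angle between bottle2's own z axis and vertical below 0.1 rad) or (horizontal distance between bottle2 and pocket_b below 0.005 m and z of bottle2 in the frame of pocket_b below 0.004 m and angle between the x axis of bottle2 and the x axis of pocket_b, either way round below 0.2 rad and angle between bottle2's own z axis and vertical below 0.1 rad) or (horizontal distance between bottle2 and pocket_c below 0.005 m and z of bottle2 in the frame of pocket_c below 0.004 m and angle between the x axis of bottle2 and the x axis of pocket_c, either way round below 0.2 rad and angle between bottle2's own z axis and vertical below 0.1 rad)) and ((horizontal distance between bottle3 and pocket_a below 0.005 m and z of bottle3 in the frame of pocket_a below 0.004 m and angle between the x axis of bottle3 and the x axis of pocket_a, either way round below 0.2 rad and angle between bottle3's own z axis and vertical below 0.1 rad) or (horizontal distance between bottle3 and pocket_b below 0.005 m and z of bottle3 in the frame of pocket_b below 0.004 m and angle between the x axis of bottle3 and the x axis of pocket_b, either way round below 0.2 rad and angle between bottle3's own z axis and vertical below 0.1 rad) or (horizontal distance between bottle3 and pocket_c below 0.005 m and z of bottle3 in the frame of pocket_c below 0.004 m and angle between the x axis of bottle3 and the x axis of pocket_c, either way round below 0.2 rad and angle between bottle3's own z axis and vertical below 0.1 rad))), for 0.2 s.
2. the tray is home under the hood (value of joint tray above 0.136 m and ((horizontal distance between bottle1 and pocket_a below 0.005 m and z of bottle1 in the frame of pocket_a below 0.004 m and angle between the x axis of bottle1 and the x axis of pocket_a, either way round below 0.2 rad and angle between bottle1's own z axis and vertical below 0.1 rad) or (horizontal distance between bottle1 and pocket_b below 0.005 m and z of bottle1 in the frame of pocket_b below 0.004 m and angle between the x axis of bottle1 and the x axis of pocket_b, either way round below 0.2 rad and angle between bottle1's own z axis and vertical below 0.1 rad) or (horizontal distance between bottle1 and pocket_c below 0.005 m and z of bottle1 in the frame of pocket_c below 0.004 m and angle between the x axis of bottle1 and the x axis of pocket_c, either way round below 0.2 rad and angle between bottle1's own z axis and vertical below 0.1 rad)) and ((horizontal distance between bottle2 and pocket_a below 0.005 m and z of bottle2 in the frame of pocket_a below 0.004 m and angle between the x axis of bottle2 and the x axis of pocket_a, either way round below 0.2 rad and angle between bottle2's own z axis and vertical below 0.1 rad) or (horizontal distance between bottle2 and pocket_b below 0.005 m and z of bottle2 in the frame of pocket_b below 0.004 m and angle between the x axis of bottle2 and the x axis of pocket_b, either way round below 0.2 rad and angle between bottle2's own z axis and vertical below 0.1 rad) or (horizontal distance between bottle2 and pocket_c below 0.005 m and z of bottle2 in the frame of pocket_c below 0.004 m and angle between the x axis of bottle2 and the x axis of pocket_c, either way round below 0.2 rad and angle between bottle2's own z axis and vertical below 0.1 rad)) and ((horizontal distance between bottle3 and pocket_a below 0.005 m and z of bottle3 in the frame of pocket_a below 0.004 m and angle between the x axis of bottle3 and the x axis of pocket_a, either way round below 0.2 rad and angle between bottle3's own z axis and vertical below 0.1 rad) or (horizontal distance between bottle3 and pocket_b below 0.005 m and z of bottle3 in the frame of pocket_b below 0.004 m and angle between the x axis of bottle3 and the x axis of pocket_b, either way round below 0.2 rad and angle between bottle3's own z axis and vertical below 0.1 rad) or (horizontal distance between bottle3 and pocket_c below 0.005 m and z of bottle3 in the frame of pocket_c below 0.004 m and angle between the x axis of bottle3 and the x axis of pocket_c, either way round below 0.2 rad and angle between bottle3's own z axis and vertical below 0.1 rad))), for 0.2 s.
3. the stud is pressed in and turned until it locks (value of joint tray above 0.136 m and value of joint stud_turn above 1.25 rad and value of joint stud_push above 0.006 m), for 0.2 s.
At the end, for the whole second after the job is handed in: Spent bottles in the tote; every full bottle upright in a tray pocket, within 5 mm of its centre and 4 mm of its floor, flat within 0.2 rad; tray home (over 136 of 140 mm); stud turned past 1.25 rad and held in its notch (pressed 6 to 10.8 mm); bottles at rest (all of step 1 and all of step 3 and value of joint stud_push below 0.0108 m and linear speed of each of bottle1, bottle2, bottle3, spent_a, spent_b, spent_c below 0.02 m/s); the robot touches nothing.
It fails at once if a bystander is knocked aside (moved more than 50 mm) (distance of any of stopper, amber, jar, dish, beaker, scoop from where it was at the start of the episode above 0.05 m).
Of spent_a, spent_b, spent_c only 2 to 3 are there at a start; the rules pass over those that are not, and their reading is None.
Of bottle1, bottle2, bottle3 only 2 to 3 are there at a start; the rules pass over those that are not, and their reading is None.
At some moment in a run one of bottle1, bottle2, bottle3 may be knocked a few centimetres aside while the robot is not near it.
It also fails if it takes over 210 s, if anything falls off the work surface, if the arm or the gripper's body presses on something with over 40 N, if the wrist force passes 120 N, or if a joint passes its speed limit or range.

### The arm

A 6-joint arm with a two-finger parallel gripper is mounted at the origin on the work surface. World frame = base frame: x ahead of the robot, y to its left, z up, the work surface at z = 0. Lengths are in m, angles in degrees, forces in N, time in s.
With the tool pointing down it reaches from about 0.35 to 0.875 m from the base axis. Payload 4.2 kg.
Tool frame: the origin (TCP) lies on the centre line of the jaws, within the pads' length; the fingertips stand tip_reach ahead of it and the grasp point (between the pads) is the TCP (tip_reach is the distance from the TCP to the fingertips, in m); z points along the fingers, y is the line along which they close (so a half turn about z gives the same grasp; the last joint's range is limited). The gripper opens to 87 mm and grips with 3 to 60 N. Pads are 19 mm wide; open, the fingers measure 117 mm over their backs; the gripper's body (75 mm by 190 mm) begins 51 mm behind the grasp point.
Start: joints at [80.993, 22.042, 0.453, 0, -68.411, -14.817], TCP at [0.252, 0.572, 0.207] pointing down, gripper open.
Joint ranges: [-179.83, 179.83], [-69.29, 118.12], [-61.27, 80.66], [-181.25, 117.63], [-171.15, -9.14], [-177.46, 177.46]. Speed limits (degrees/s): [159.86, 159.86, 180, 180, 180, 180].

### API

Orientations are given as a 3x3 rotation matrix whose columns are the frame's x, y, z axes.
In Python, from station import sense, capture, finish_job, tip_reach gives the robot as it stands.
- The arm moves only by the tool arm_command, never from a script. Its argument "deltas" is a list of rows, each a list of 7 numbers: the turn, a rotation vector about the tool's x, y, z in rad, then the shift along the tool's x, y, z in cm, then the closure, from -1 (fully open) to 1 (shut), so that 0 is half open. In form: [[rx, ry, rz, dx, dy, dz, hand], ...]. A call has 1 to 8 rows; each row is the pose to reach, as a shift and turn from the pose commanded when the call began, along the tool's axes at that moment; what a row does not reach only later rows make up. A row lasts 1/12 s, in which the tool goes at most 41.7 mm and 7.16 degrees, less where a joint would pass 70% of its speed; a pose out of reach is approached as far as the arm can. A call with a gripper value outside its range is refused whole. The fingers move at their own pace and stop on an object; the grip force is fixed at half the most. Time passes only in rows, so rows that repeat a pose let the fingers close. It gives the time, the measured TCP pose, the force, the opening and the grip force at its end, in the units of the state.
- sense(): the state, without advancing time (a new reading comes with each control period).
- capture(name): name is "scene" or "side" or "wrist"; returns a dict with "pixels" (384x512x3 uint8, blue, green, red), "fovy" (degrees; the focal length in pixels is half the picture's height over the tangent of half this angle, whatever the lens; pixels are square), "cx", "cy" (the principal point, pixels), "rvec" (rotation vector, rad) and "tvec" (3), from world to camera coordinates, as OpenCV has them. Camera axes: x right, y down, z forward; pixel columns grow to the right and rows downward; lengths in m; the calibration is good to about 2 mm. The wrist camera is an equidistant fisheye: a pixel r from the principal point sees the ray r / f radians off the axis. A picture is of the moment at which its call begins. There is no depth.
- finish_job(): hands the job in; it is judged then, once.
The state is a dict: "time_s": time; "joints": joint angles; "joint_velocities": joint speeds; "effort": joint torques, N m; "tcp_pos": TCP position; "ee_rot": TCP orientation; "wrist_force": force on the tool from outside, world axes, zero at the start; "moment": the same for the moment, N m; "gripper_width": opening from 0.0 (shut) to 1.0 (fully open); "gripper_force": force on a finger pad.
Only numpy, scipy, OpenCV 4.12 (cv2) and the standard library are available. Lean on these libraries where they do the work, as an engineer would, in place of code of your own. Each camera call takes 0.05 s, during which the arm holds its last target. There are 200 camera calls.

## Working session

There is one attempt and no reset: what is moved stays moved. The work goes in short steps, Python scripts to look and compute and a tool call to move; the robot and the scene stay as the last step left them, time stands still between calls to the robot, and variables do not carry over. Pictures are saved under pics/ and viewed, at most 14 in all, crops included, and the job is handed in when it is done.

Besides the shell and the picture viewer there is one more tool, called after "Call:" by a JSON object that holds its "method" and its "body". arm_command: Moves the arm, as the interface text tells. Its arguments: {"type":"object","properties":{"deltas":{"type":"array"}},"required":["deltas"]}

```bash
mkdir -p pics; ls; cat > h.py <<'E'
import numpy as np, cv2
from station import sense, capture, finish_job, tip_reach
def ray(c,u,v):
    R=cv2.Rodrigues(np.array(c["rvec"],float))[0]; t=np.array(c["tvec"],float).ravel()
    f=c["pixels"].shape[0]/2/np.tan(np.radians(c["fovy"])/2)
    x,y=u-c["cx"],v-c["cy"]
    if c.get("fish"):
        r=np.hypot(x,y)+1e-9; a=r/f; d=np.array([np.sin(a)*x/r,np.sin(a)*y/r,np.cos(a)])
    else: d=np.array([x/f,y/f,1.])
    return -R.T@t, R.T@d
def on(c,u,v,z):
    o,d=ray(c,u,v); return o+d*(z-o[2])/d[2]
def proj(c,p):
    R=cv2.Rodrigues(np.array(c["rvec"],float))[0]; t=np.array(c["tvec"],float).ravel()
    f=c["pixels"].shape[0]/2/np.tan(np.radians(c["fovy"])/2); q=R@np.array(p,float)+t
    if c.get("fish"):
        s=np.hypot(q[0],q[1])+1e-9; a=np.arctan2(s,q[2]); return f*a*q[0]/s+c["cx"], f*a*q[1]/s+c["cy"]
    return f*q[0]/q[2]+c["cx"], f*q[1]/q[2]+c["cy"]
def cap(n,save=None,scale=1):
    c=capture(n); c["fish"]=(n=="wrist")
    if save: cv2.imwrite("pics/"+save,cv2.resize(np.array(c["pixels"]),None,fx=scale,fy=scale,interpolation=cv2.INTER_CUBIC))
    import pickle; pickle.dump(c,open("last_%s.pkl"%n,"wb"))
    return c
E
python3 - <<'E'
from h import *
s=sense(); print(s, tip_reach)
for n in("scene","side","wrist"):
    c=cap(n,n+"0.png",1.5); o,d=ray(c,c["cx"],c["cy"]); print(n,c["fovy"],c["cx"],c["cy"],o,d)
E
```

```text
pics
{'time_s': 0.0, 'joints': array([ 8.09924787e+01,  2.20907856e+01,  3.79575818e-01, -2.82434800e-02,
       -6.84121856e+01, -1.48181565e+01]), 'joint_velocities': array([-0.02585472,  0.05839175, -0.04015427,  0.00660885,  0.07237101,
        0.0908336 ]), 'effort': array([ 8.20652986e-04, -3.90671396e+01,  1.87408501e+01,  4.21990290e+00,
        1.09557054e-02, -1.94300701e-04]), 'tcp_pos': array([0.25218548, 0.57116002, 0.20575994]), 'ee_rot': array([[ 9.14705286e-01, -4.04120793e-01, -7.89890191e-04],
       [-4.04121550e-01, -9.14702984e-01, -2.05529163e-03],
       [ 1.08071168e-04,  2.19919777e-03, -9.99997576e-01]]), 'wrist_force': array([-0.22152783,  0.07778187,  0.28597374]), 'moment': array([ 0.00321059,  0.040747  , -0.02195504]), 'gripper_force': 0.0, 'gripper_width': 1.0032387700332366} 0.019
scene 51.367524312228525 260.8946879671066 198.02279441125117 [1.12544262 0.92293756 0.76777205] [-0.46354773 -0.71360936 -0.52524774]
side 51.092358543954504 264.0305583795876 195.2581448146093 [ 0.14379873 -0.68313284  0.88212302] [ 0.33056187  0.62434255 -0.70776071]
wrist 65.70646984690485 253.7659783413171 193.32755436714584 [0.31818695 0.54299287 0.38427153] [-0.24398839  0.10543308 -0.96402984]
```

View pics/scene0.png

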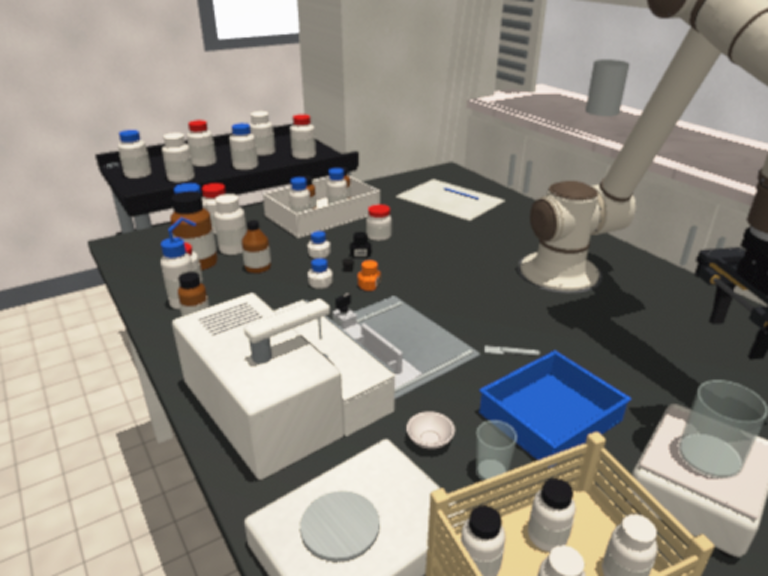

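View pics/side0.png

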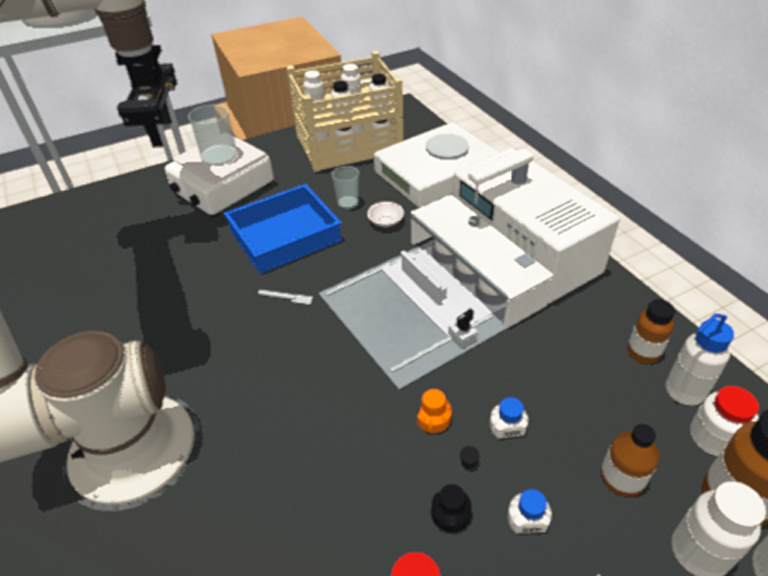

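Side view (1.5x pixels): two white blue-capped bottles stand at (511,411) and (532,503). The look-alikes are orange at (434,411) and black at (452,508). The analyser bed's front edge runs from (320,292) to (400,386), with the panel at (423,275), the stud at (463,322), the tote at (283,228) and the scoop at (285,297). The blue caps at the back of the scene view belong to a crate that is probably out of reach; I'll check that.

```bash
python3 - <<'E'
from h import *
import pickle
S=pickle.load(open("last_side.pkl","rb"));C=pickle.load(open("last_scene.pkl","rb"))
np.set_printoptions(precision=4,suppress=True)
def blobs(c,lo,hi,nm,z,amin=25):
    h=cv2.cvtColor(np.array(c["pixels"]),cv2.COLOR_BGR2HSV); m=cv2.inRange(h,lo,hi)
    n,_,st,ce=cv2.connectedComponentsWithStats(m)
    for i in range(1,n):
        if st[i,4]>amin: print(nm,st[i],ce[i],on(c,*ce[i],z))
for n,c in(("side",S),("scene",C)):
    blobs(c,(100,150,60),(125,255,255),n+" blue",.055); blobs(c,(5,180,120),(14,255,255),n+" orange",.05)
P=lambda c,u,v,z:on(c,u/1.5,v/1.5,z)
print("bed side",P(S,320,292,.006),P(S,400,386,.006))
print("bed scene R,L",P(C,395,298,.006),P(C,478,352,.006))
print("hood side L,R",P(S,413,210,.088),P(S,507,292,.088))
print("knob",P(S,465,315,.08),P(C,344,298,.08)); print("panel side ends",P(S,404,252,.062),P(S,446,298,.062))
print("scoop",P(S,285,297,.005))
for z,t in((.088,((413,210),(507,292))),):pass
E
python3 - <<'E'
import cv2,pickle,numpy as np
S=pickle.load(open("last_side.pkl","rb"));C=pickle.load(open("last_scene.pkl","rb"))
a=cv2.resize(np.array(S["pixels"])[125:265,205:415],None,fx=3.6,fy=3.6,interpolation=2)[:, :756]
cv2.imwrite("pics/sidecrop.png",a)
a=cv2.resize(np.array(S["pixels"])[240:384,260:400],None,fx=4,fy=4,interpolation=2)
cv2.imwrite("pics/sidecrop2.png",a)
E
```

```text
side blue [ 149  122   79   60 2876] [188.8237 151.201 ] [0.4157 0.3496 0.055 ]
side blue [464 209  25  26 428] [476.1192 222.715 ] [ 0.9722 -0.3311  0.055 ]
side blue [333 265  16  17 214] [340.3972 272.5514] [ 0.5618 -0.2788  0.055 ]
side blue [346 326  18  20 283] [354.7633 335.4912] [ 0.4921 -0.4234  0.055 ]
side orange [427 208  21  14 116] [436.1379 216.9741] [ 0.9002 -0.2604  0.05  ]
side orange [278 260  23  28 265] [289.5283 276.6415] [ 0.4504 -0.2246  0.05  ]
side orange [490 281  22  39 358] [499.9665 301.433 ] [ 0.8324 -0.5201  0.05  ]
side orange [410 292  28  22 399] [422.4837 303.1253] [ 0.6767 -0.4363  0.05  ]
scene blue [155  83  11   6  60] [160.3167  85.55  ] [ 0.3068 -1.4955  0.055 ]
scene blue [80 87 12  7 70] [85.9857 90.0714] [ 0.7186 -1.6342  0.055 ]
scene blue [219 111  11   9  76] [223.7105 114.7895] [ 0.219  -0.8292  0.055 ]
scene blue [193 117  12   9  80] [198.725 121.125] [ 0.3661 -0.8143  0.055 ]
scene blue [115 122  19   7 106] [124.2264 124.8774] [ 0.6911 -0.9556  0.055 ]
scene blue [107 146  16  25 187] [114.7273 162.6898] [ 0.8417 -0.5743  0.055 ]
s
[... 196 characters left out ...]
368.225  268.9441] [0.4488 0.406  0.055 ]
scene orange [124 140  15   8  58] [132.2069 143.7759] [ 0.7244 -0.729   0.05  ]
scene orange [163 155  13   9  76] [169.2105 159.0395] [ 0.6443 -0.502   0.05  ]
scene orange [239 173  14  21 213] [245.1784 183.0094] [ 0.4842 -0.1702  0.05  ]
scene orange [120 192  15   5  49] [126.8163 194.3673] [ 0.872  -0.3183  0.05  ]
bed side [0.4185 0.171  0.006 ] [ 0.4454 -0.1185  0.006 ]
bed scene R,L [ 0.4481 -0.1036  0.006 ] [0.4175 0.171  0.006 ]
hood side L,R [0.6689 0.2197 0.088 ] [ 0.6938 -0.0841  0.088 ]
knob [ 0.5989 -0.0877  0.08  ] [ 0.6081 -0.0628  0.08  ]
panel side ends [0.5988 0.1362 0.062 ] [ 0.6024 -0.0195  0.062 ]
scoop [0.3505 0.1949 0.005 ]
```

View pics/sidecrop.png

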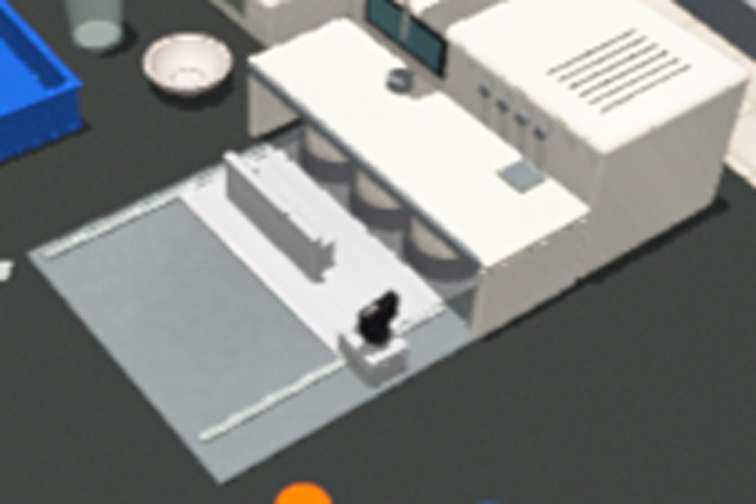

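View pics/sidecrop2.png

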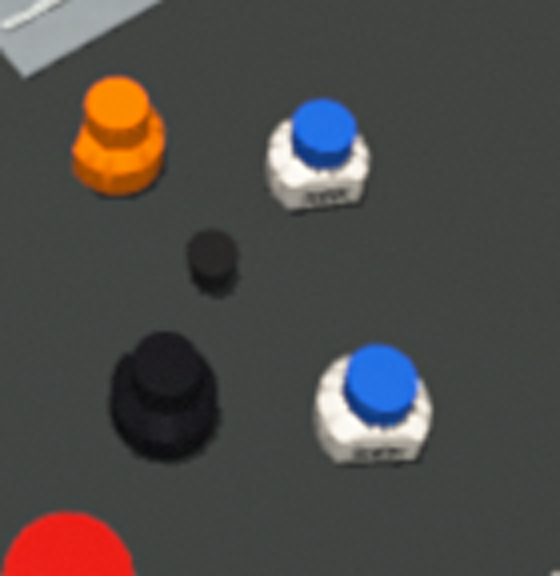

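The crop shows two full bottles, at (322,130) and (380,380), with their labelled flats facing the side camera (world −y). Both are white with blue caps, so they are the ones meant; the orange one at (117,130) and the black one at (165,390) are not. The three spent bottles stand under the hood and the T-knob is at (378,315). I'll move above the stud.

```bash
cat >> h.py <<'E'
def yaw(R): return np.degrees(np.arctan2(R[1,0],R[0,0]))
def plan(wps,cur=None,maxr=50.,maxd=.30):
    """wps: list of (x,y,z,a). prints per-call [rz, dx,dy,dz(cm)] relative to the call's start, with tilt correction on the first"""
    s=sense(); p=np.array(s["tcp_pos"]); a=yaw(s["ee_rot"])
    R=s["ee_rot"]; 
    for i,w in enumerate(wps):
        q=np.array(w[:3]); da=(w[3]-a)
        n=int(max(np.ceil(abs(da)/maxr),np.ceil(np.linalg.norm(q-p)/maxd),1))
        for k in range(n):
            d=(q-p)/n; c,si=np.cos(np.radians(a)),np.sin(np.radians(a))
            dx=c*d[0]+si*d[1]; dy=si*d[0]-c*d[1]
            print("wp%d rz %.4f  d %.2f %.2f %.2f  minrows %.1f"%(i,-np.radians(da/n),dx*100,dy*100,-d[2]*100,max(abs(da/n)/7.16,np.linalg.norm(d)/.0417)))
            a+=da/n
        p=q
def info():
    s=sense(); print("t %.2f tcp %s a %.2f tilt %s F %s w %.3f gf %.1f j %s"%(s["time_s"],np.round(s["tcp_pos"],4),yaw(s["ee_rot"]),np.round(s["ee_rot"][:2,2],4),np.round(s["wrist_force"],1),s["gripper_width"],s["gripper_force"],np.round(s["joints"],1)))
np.set_printoptions(precision=4,suppress=True)
E
python3 - <<'E'
from h import *
import pickle
S=pickle.load(open("last_side.pkl","rb"))
A=lambda u,v,z:on(S,u/3.6+205,v/3.6+125,z); B=lambda u,v,z:on(S,u/4+260,v/4+240,z)
print("panel",A(228,155,.062),A(325,250,.062)," bed",A(32,254,.006),A(220,483,.006),"hood",A(250,62,.088),A(480,268,.088))
print("b1 flat",B(288,212,.004),B(362,202,.004)); print("b2 flat",B(333,463,.004),B(417,462,.004))
for z,u,v in((.0,0,0),):pass
plan([(.607,-.08,.21,-168)])
E
```

```text
panel [0.596  0.1375 0.062 ] [ 0.6064 -0.0021  0.062 ]  bed [0.4184 0.1665 0.006 ] [ 0.4412 -0.1229  0.006 ] hood [0.6605 0.2111 0.088 ] [ 0.6835 -0.0996  0.088 ]
b1 flat [ 0.5335 -0.292   0.004 ] [ 0.5774 -0.309   0.004 ]
b2 flat [ 0.4625 -0.4321  0.004 ] [ 0.5029 -0.4543  0.004 ]
wp0 rz 0.8387  d 19.59 15.08 -0.13  minrows 6.7
wp0 rz 0.8387  d 24.31 -4.49 -0.13  minrows 6.7
wp0 rz 0.8387  d 12.91 -21.08 -0.13  minrows 6.7
```

Call:
{"method": "arm_command", "body": {"deltas": [[0,0,0.8387,19.6,15.1,-0.1,-0.4],[0,0,0.8387,19.6,15.1,-0.1,-0.4],[0,0,0.8387,19.6,15.1,-0.1,-0.4],[0,0,0.8387,19.6,15.1,-0.1,-0.4],[0,0,0.8387,19.6,15.1,-0.1,-0.4],[0,0,0.8387,19.6,15.1,-0.1,-0.4],[0,0,0.8387,19.6,15.1,-0.1,-0.4],[0,0,0.8387,19.6,15.1,-0.1,-0.4]]}}

```text
time_s: 0.82
tcp_pos: [0.3715, 0.3525, 0.208]
ee_rot: [[0.306, -0.952, -0.0], [-0.952, -0.306, 0.0], [-0.0, 0.0, -1.0]]
wrist_force: [0.2, 1.0, 0.7]
gripper_width: 0.706
gripper_force: 0.0
```

Call:
{"method": "arm_command", "body": {"deltas": [[0,0,0.8387,24.3,-4.5,-0.1,-0.4],[0,0,0.8387,24.3,-4.5,-0.1,-0.4],[0,0,0.8387,24.3,-4.5,-0.1,-0.4],[0,0,0.8387,24.3,-4.5,-0.1,-0.4],[0,0,0.8387,24.3,-4.5,-0.1,-0.4],[0,0,0.8387,24.3,-4.5,-0.1,-0.4],[0,0,0.8387,24.3,-4.5,-0.1,-0.4],[0,0,0.8387,24.3,-4.5,-0.1,-0.4]]}}

```text
time_s: 1.48
tcp_pos: [0.4898, 0.1365, 0.2084]
ee_rot: [[-0.501, -0.866, -0.001], [-0.866, 0.501, -0.0], [0.0, 0.0, -1.0]]
wrist_force: [-0.7, -0.2, -0.1]
gripper_width: 0.703
gripper_force: 0.0
```

Call:
{"method": "arm_command", "body": {"deltas": [[0,0,0.8387,12.9,-21.1,-0.1,-0.4],[0,0,0.8387,12.9,-21.1,-0.1,-0.4],[0,0,0.8387,12.9,-21.1,-0.1,-0.4],[0,0,0.8387,12.9,-21.1,-0.1,-0.4],[0,0,0.8387,12.9,-21.1,-0.1,-0.4],[0,0,0.8387,12.9,-21.1,-0.1,-0.4],[0,0,0.8387,12.9,-21.1,-0.1,-0.4],[0,0,0.8387,12.9,-21.1,-0.1,-0.4]]}}

```text
time_s: 2.15
tcp_pos: [0.6083, -0.0796, 0.2086]
ee_rot: [[-0.978, -0.21, -0.002], [-0.21, 0.978, 0.0], [0.002, 0.0, -1.0]]
wrist_force: [-0.2, -0.3, 0.2]
gripper_width: 0.702
gripper_force: 0.0
```

```bash
python3 - <<'E'
from h import *
info(); c=cap("wrist","w1.png",1.5)
print(proj(c,sense()["tcp_pos"]), proj(c,(.607,-.08,.0766)))
E
```

```text
t 2.15 tcp [ 0.6083 -0.0796  0.2086] a -167.90 tilt [-0.0016  0.0001] F [-0.2 -0.3  0.2] w 0.702 gf 0.0 j [  7.6  20.9  -1.   -0.  -68.2 -85.5]
(np.float64(254.03743513819074), np.float64(228.81371434265185)) (np.float64(252.7686642334621), np.float64(181.0267849740093))
```

View pics/w1.png

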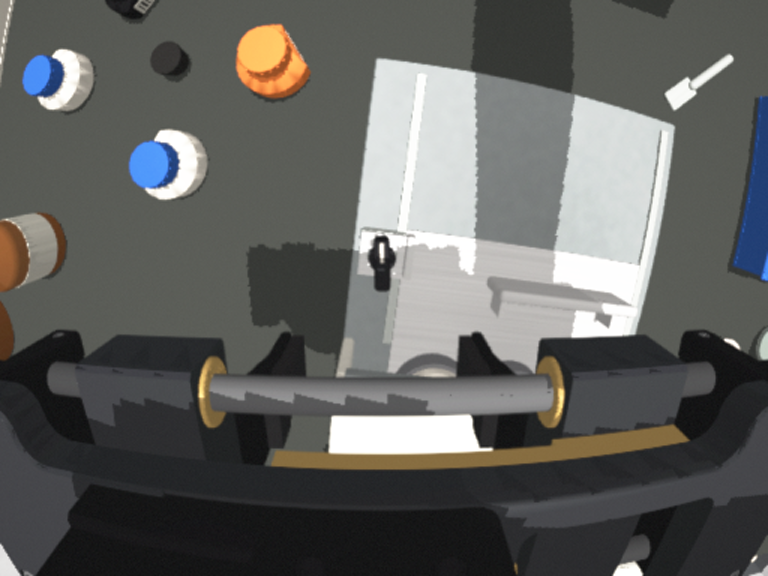

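Wrist view (1.5x pixels): the T-knob bar runs from (380,237) to (384,288), nearly along tool x. The bed's front corners are (376,59) and (672,125), and the panel's top edge runs from (492,283) to (634,302).

```bash
python3 - <<'E'
from h import *
import pickle
c=pickle.load(open("last_wrist.pkl","rb"))
P=lambda u,v,z:on(c,u/1.5,v/1.5,z)
g=cv2.cvtColor(np.array(c["pixels"]),cv2.COLOR_BGR2GRAY)
m=np.zeros_like(g); m[150:200,235:275]=(g[150:200,235:275]<45)*255
n,l,st,ce=cv2.connectedComponentsWithStats(m); i=1+np.argmax(st[1:,4]); print(st[i],ce[i])
r=cv2.minAreaRect(np.argwhere(l==i)[:,::-1].astype(np.float32)); print(r)
print("knob ends",P(380,239,.0766),P(384,289,.0766), "centre",P(382,264,.0766))
R,L=P(376,59,.006),P(672,125,.006); print("bed",R,L)
y=(L-R)[:2]; print(np.linalg.norm(y)); y/=np.linalg.norm(y); x=np.array([y[1],-y[0]]); print("yaw",np.degrees(np.arctan2(x[1],x[0])))
o=(R+L)[:2]/2+.25*x+.0125*y; print("origin",o,"stud",o-.085*x-.135*y,"panel mid if",o-.07*x-.135*y+.16*y)
print("panel edge",P(492,283,.062),P(634,302,.062))
cv2.imwrite("pics/k.png",cv2.resize(np.array(c["pixels"])[140:210,225:295],None,fx=8,fy=8,interpolation=2))
for nm,u,v in(("b1",151,164),("b2",43,76)): print(nm,P(u,v,.062))
E
```

```text
[247 166  16  27 214] [254.271  179.9346]
((254.5, 179.0), (26.0, 15.0), 90.0)
knob ends [ 0.5839 -0.0843  0.0766] [ 0.6189 -0.0739  0.0766] centre [ 0.6012 -0.0792  0.0766]
bed [ 0.4425 -0.1182  0.006 ] [0.4157 0.1715 0.006 ]
0.2909315703021332
yaw 5.2756254275661405
origin [0.6769 0.0621] stud [ 0.6046 -0.0802] panel mid if [0.6049 0.0805]
panel edge [0.6006 0.0073 0.062 ] [0.589  0.1392 0.062 ]
b1 [ 0.5614 -0.2736  0.062 ]
b2 [ 0.4939 -0.4108  0.062 ]
```

View pics/k.png

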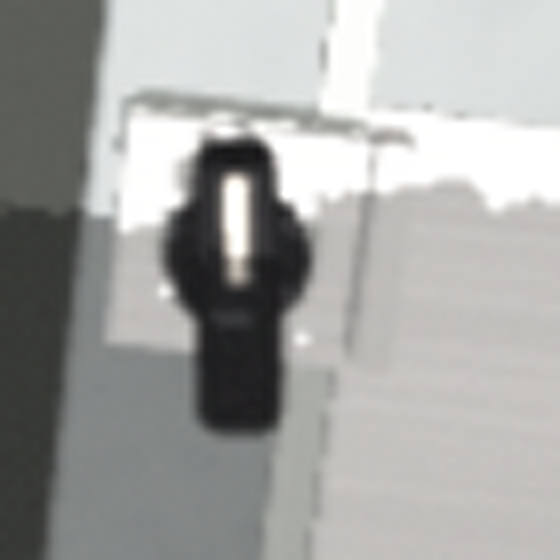

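Call:
{"method": "arm_command", "body": {"deltas": [[0,0,0,0.5,0.1,3.5,-0.4],[0,0,0,0.5,0.1,7,-0.4],[0,0,0,0.5,0.1,10,-0.4],[0,0,0,0.5,0.1,12.5,-0.4],[0,0,0,0.5,0.1,13.6,-0.4],[0,0,0,0.5,0.1,13.6,-0.4],[0,0,0,0.5,0.1,13.6,0.9],[0,0,0,0.5,0.1,13.6,0.9]]}}

```text
time_s: 2.87
tcp_pos: [0.6041, -0.0788, 0.076]
ee_rot: [[-0.977, -0.211, 0.004], [-0.211, 0.977, -0.0], [-0.004, -0.001, -1.0]]
wrist_force: [0.6, -0.3, 1.1]
gripper_width: 0.622
gripper_force: 0.0
```

Call:
{"method": "arm_command", "body": {"deltas": [[0,0,0,0,0,0,0.9],[0,0,0,0,0,0,0.9],[0,0,0,0,0,0,0.9],[0,0,0,0,0,0,0.9],[0,0,0,0,0,0,0.9],[0,0,0,0,0,0,0.9]]}}

```text
time_s: 3.37
tcp_pos: [0.6025, -0.0798, 0.074]
ee_rot: [[-0.978, -0.208, 0.0], [-0.208, 0.978, 0.0], [-0.0, -0.0, -1.0]]
wrist_force: [0.3, -0.1, -0.2]
gripper_width: 0.179
gripper_force: 0.0
```

Call:
{"method": "arm_command", "body": {"deltas": [[0,0,0,0,0,0,0.9],[0,0,0,0,0,0,0.9],[0,0,0,0,0,0,0.9],[0,0,0,0,0,0,0.9]]}}

```text
time_s: 3.7
tcp_pos: [0.6025, -0.0797, 0.0738]
ee_rot: [[-0.978, -0.208, -0.0], [-0.208, 0.978, -0.0], [0.0, -0.0, -1.0]]
wrist_force: [-0.0, 0.1, 0.0]
gripper_width: 0.051
gripper_force: 0.0
```

Call:
{"method": "arm_command", "body": {"deltas": [[0,0,0,0,0,0.2,0.9],[0,0,0,0,0,0.4,0.9],[0,0,0,0,0,0.55,0.9],[0,0,0,0,0,0.55,0.9],[0,0,0,0,0,0.55,0.9],[0,0,0,0,0,0.55,0.9]]}}

```text
time_s: 4.2
tcp_pos: [0.6025, -0.0796, 0.0683]
ee_rot: [[-0.978, -0.208, -0.0], [-0.208, 0.978, -0.0], [0.0, -0.0, -1.0]]
wrist_force: [-0.9, -0.5, 0.2]
gripper_width: 0.049
gripper_force: 0.0
```

The gripper closed on nothing, so I'll look from here.

```bash
python3 - <<'E'
from h import *
info(); c=cap("wrist"); s=cap("side")
w=np.array(c["pixels"])[130:330,150:360]; s=np.array(s["pixels"])[150:260,250:360]
cv2.imwrite("pics/k2.png",np.hstack([cv2.resize(w,(420,400),interpolation=2),cv2.resize(s,(378,400),interpolation=2)]))
E
```

```text
t 4.20 tcp [ 0.6025 -0.0796  0.0683] a -167.98 tilt [-0. -0.] F [-0.9 -0.5  0.2] w 0.049 gf 0.0 j [  7.7  27.7 -12.2   0.  -50.1 -85.7]
```

View pics/k2.png

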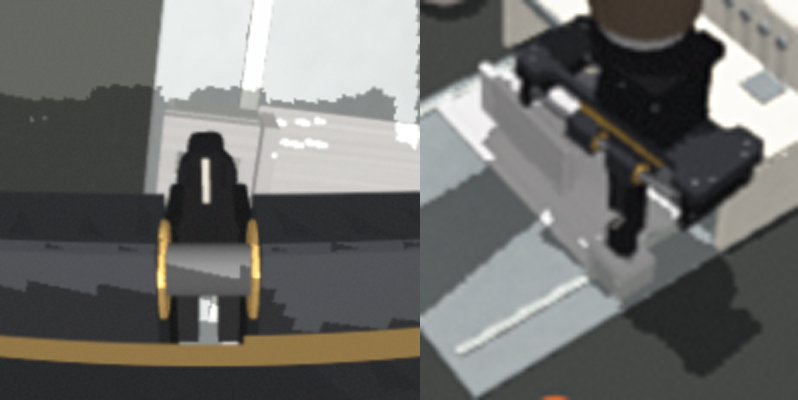

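```bash
python3 - <<'E'
from h import *
import pickle
c=pickle.load(open("last_wrist.pkl","rb")); s=pickle.load(open("last_side.pkl","rb"))
t=sense()["tcp_pos"]; print(proj(c,t),proj(c,t-[0,0,.019]),proj(s,t),proj(s,t-[0,0,.019]))
G=lambda a:(255*(a/255.)**.35).astype(np.uint8)
w=np.array(c["pixels"])[185:305,215:295]; s=np.array(s["pixels"])[180:250,285:335]
cv2.imwrite("pics/k3.png",np.hstack([cv2.resize(G(w),(400,600),interpolation=2),cv2.resize(G(s),(400,600),interpolation=2)]))
E
```

```text
(np.float64(252.3739458813235), np.float64(229.11516043007205)) (np.float64(252.49954309932107), np.float64(218.91827031472025)) (np.float64(309.2352253073091), np.float64(210.51334346315483)) (np.float64(308.8274674917411), np.float64(215.151683861327))
```

View pics/k3.png

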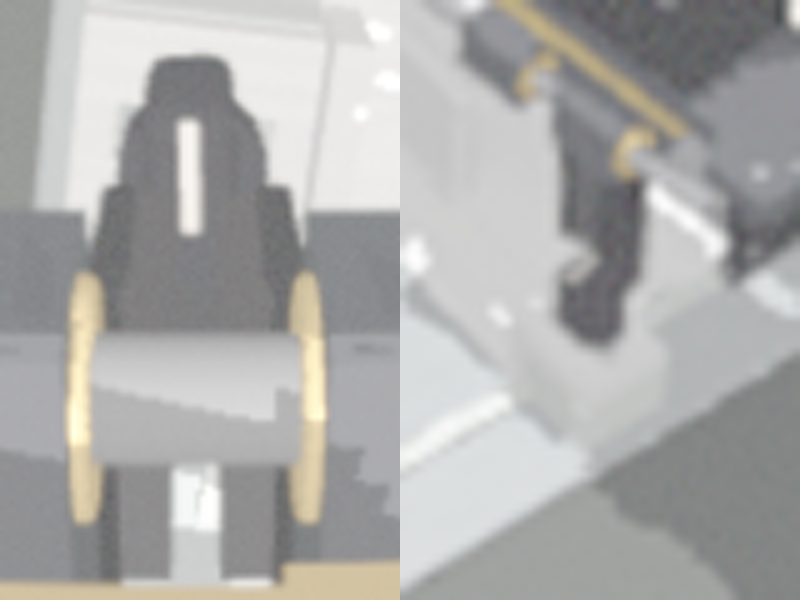

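The view suggests the fingertips are still above the bar top. I'll probe downwards gently with the fingers shut and watch the force.

Call:
{"method": "arm_command", "body": {"deltas": [[0,0,0,0,0,0.1,0.9],[0,0,0,0,0,0.2,0.9],[0,0,0,0,0,0.3,0.9],[0,0,0,0,0,0.3,0.9]]}}

```text
time_s: 4.63
tcp_pos: [0.6023, -0.0797, 0.0651]
ee_rot: [[-0.978, -0.208, -0.0], [-0.208, 0.978, 0.0], [0.0, 0.0, -1.0]]
wrist_force: [0.1, -0.4, -0.5]
gripper_width: 0.05
gripper_force: 0.0
```

```bash
python3 - <<'E'
from h import *
info()
c=cap("wrist"); s=cap("scene")
G=lambda a:(255*(a/255.)**.5).astype(np.uint8)
t=sense()["tcp_pos"]; print(proj(s,t),proj(s,t-[0,0,.019]))
s=np.array(s["pixels"])[160:260,190:290]
cv2.imwrite("pics/k4.png",cv2.resize(G(s),(600,600),interpolation=2))
E
```

```text
t 4.63 tcp [ 0.6023 -0.0797  0.0651] a -167.99 tilt [-0.0005  0.    ] F [ 0.1 -0.4 -0.5] w 0.050 gf 0.0 j [  7.7  27.9 -12.3  -0.  -49.8 -85.7]
(np.float64(228.52187142231267), np.float64(199.7031969440693)) (np.float64(228.72023392455557), np.float64(204.51859392295563))
```

View pics/k4.png

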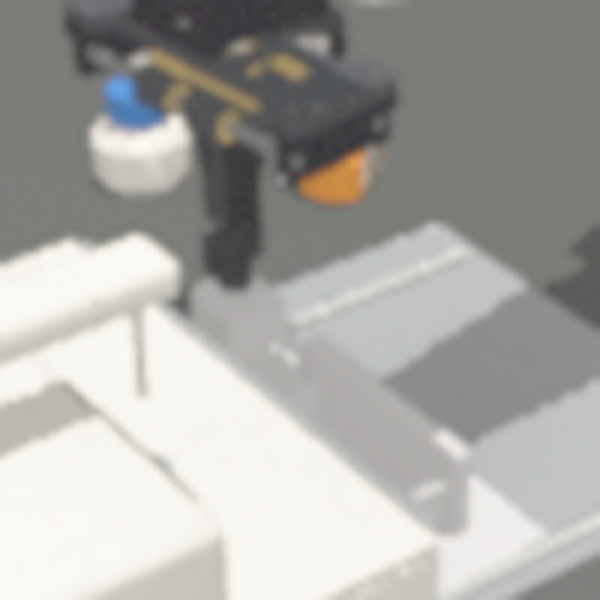

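Call:
{"method": "arm_command", "body": {"deltas": [[0,0,0,0,0,0,1],[0,0,0,0,0,0,1],[0,0,0,0,0,0,1],[0,0,0,0,0,0,1]]}}

```text
time_s: 5.07
tcp_pos: [0.6025, -0.0797, 0.0654]
ee_rot: [[-0.978, -0.208, 0.0], [-0.208, 0.978, -0.0], [-0.0, -0.0, -1.0]]
wrist_force: [0.2, -0.5, -0.4]
gripper_width: 0.004
gripper_force: 0.0
```

Call:
{"method": "arm_command", "body": {"deltas": [[0,0,0,0,0,0.15,1],[0,0,0,0,0,0.3,1],[0,0,0,0,0,0.45,1],[0,0,0,0,0,0.45,1]]}}

```text
time_s: 5.4
tcp_pos: [0.6027, -0.0798, 0.0614]
ee_rot: [[-0.978, -0.209, 0.0], [-0.209, 0.978, -0.0], [-0.0, -0.001, -1.0]]
wrist_force: [-1.3, -0.2, 1.7]
gripper_width: 0.004
gripper_force: 0.6
```

Call:
{"method": "arm_command", "body": {"deltas": [[0,0,0,0,0,0.1,1],[0,0,0,0,0,0.2,1],[0,0,0,0,0,0.2,1],[0,0,0,0,0,0.2,1]]}}

```text
time_s: 5.73
tcp_pos: [0.6029, -0.0798, 0.06]
ee_rot: [[-0.978, -0.209, 0.001], [-0.209, 0.978, -0.0], [-0.001, -0.001, -1.0]]
wrist_force: [-1.5, 0.0, 6.9]
gripper_width: 0.003
gripper_force: 3.2
```

```bash
python3 - <<'E'
from h import *
info(); print(sense()["moment"]); c=cap("wrist")
G=lambda a:(255*(a/255.)**.4).astype(np.uint8)
o,d=ray(c,c["cx"],c["cy"]); print("cam-tcp",o-sense()["tcp_pos"],d)
w=np.array(c["pixels"])[170:270,205:305]
cv2.imwrite("pics/k5.png",cv2.resize(G(w),(600,600),interpolation=2))
E
```

```text
t 5.73 tcp [ 0.6029 -0.0798  0.06  ] a -167.96 tilt [ 0.0011 -0.0004] F [-1.5  0.   6.9] w 0.003 gf 3.2 j [  7.7  28.3 -12.6   0.  -49.1 -85.7]
[0.1651 0.3624 0.0011]
cam-tcp [-0.0719 -0.0143  0.1783] [ 0.2612  0.055  -0.9637]
```

View pics/k5.png

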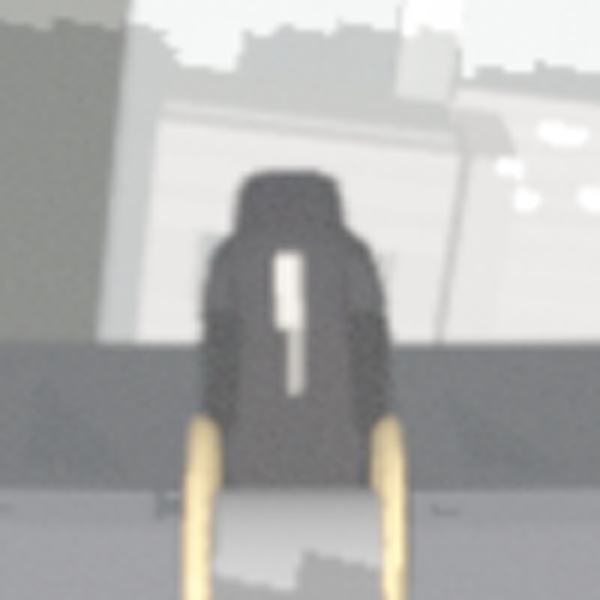

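```bash
python3 - <<'E'
from h import *
import pickle
c=pickle.load(open("last_wrist.pkl","rb"))
for z in(.042,.055,.0766,.09): print(z,on(c,253,225,z),on(c,253,205+0,z)[0])
S=cap("side");C=cap("scene")
def tri(c1,p1,c2,p2):
    o1,d1=ray(c1,*p1);o2,d2=ray(c2,*p2)
    k=np.linalg.lstsq(np.c_[d1,-d2],o2-o1,rcond=None)[0]; a=o1+k[0]*d1;b=o2+k[1]*d2; return (a+b)/2,np.linalg.norm(a-b)
print("panel L top",tri(S,(205+228/3.6,125+155/3.6),C,(190+440/6,160+470/6)))
for z in(.03,.045,.062,.0766): print(z,proj(C,(.596,.1375,z)))
print(proj(S,(.6049,.08,.0766)))
# stud: side stripe/knob top vs scene knob top
print("knob",tri(S,(465/1.5,313/1.5),C,(344/1.5,296/1.5)))
print("cap b1",tri(S,(340.4,272.5),C,(212.5,176.2)))
E
```

```text
0.042 [ 0.6071 -0.0785  0.042 ] 0.5925192572746393
0.055 [ 0.6021 -0.0796  0.055 ] 0.5884442130154641
0.0766 [ 0.5937 -0.0813  0.0766] 0.5816733702463732
0.09 [ 0.5885 -0.0823  0.09  ] 0.5774729400099927
panel L top (array([0.6053, 0.1454, 0.0517]), np.float64(0.008743183559494674))
0.03 (np.float64(265.90004780753037), np.float64(241.6767616623835))
0.045 (np.float64(265.97185118697524), np.float64(237.66866822104282))
0.062 (np.float64(266.05439081430035), np.float64(233.06127311665819))
0.0766 (np.float64(266.12628430337753), np.float64(229.04814971949446))
(np.float64(280.3413474938047), np.float64(174.3593898716349))
knob (array([ 0.6022, -0.0788,  0.0751]), np.float64(0.0048672064915737095))
cap b1 (array([ 0.5632, -0.2769,  0.0517]), np.float64(0.0007535632349397811))
```

Both checks show the fingertips sit about 15.5 mm behind the reported TCP rather than 19 mm ahead: the shut tips touched the bar top (z 0.0766) at a reported z of 0.061, and the sight line to the fingertips agrees. I'll apply that offset from here on and grip again, lower down.

Call:
{"method": "arm_command", "body": {"deltas": [[0,0,0,0,0,-1.5,-0.4],[0,0,0,0,0,-2,-0.4],[0,0,0,0,0,-2,-0.4],[0,0,0,0,0,-2,-0.4],[0,0,0,0,0,-2,-0.4],[0,0,0,0,0,-2,-0.4],[0,0,0,0,0,-2,-0.4],[0,0,0,0,0,-2,-0.4]]}}

```text
time_s: 6.55
tcp_pos: [0.6022, -0.0797, 0.0783]
ee_rot: [[-0.978, -0.208, -0.001], [-0.208, 0.978, -0.0], [0.001, 0.0, -1.0]]
wrist_force: [-0.9, -0.3, -0.1]
gripper_width: 0.529
gripper_force: 0.0
```

Call:
{"method": "arm_command", "body": {"deltas": [[0,0,0,0,0,1,-0.4],[0,0,0,0,0,2,-0.4],[0,0,0,0,0,3,-0.4],[0,0,0,0,0,4,-0.4],[0,0,0,0,0,4,-0.4],[0,0,0,0,0,4,1],[0,0,0,0,0,4,1],[0,0,0,0,0,4,1]]}}

```text
time_s: 7.22
tcp_pos: [0.603, -0.0796, 0.0393]
ee_rot: [[-0.978, -0.208, 0.001], [-0.208, 0.978, -0.0], [-0.001, -0.0, -1.0]]
wrist_force: [0.3, 0.3, -0.2]
gripper_width: 0.553
gripper_force: 0.0
```

Call:
{"method": "arm_command", "body": {"deltas": [[0,0,0,0,0,0,1],[0,0,0,0,0,0,1],[0,0,0,0,0,0,1],[0,0,0,0,0,0,1],[0,0,0,0,0,0,1],[0,0,0,0,0,0,1],[0,0,0,0,0,0,1]]}}

```text
time_s: 7.8
tcp_pos: [0.6025, -0.08, 0.039]
ee_rot: [[-0.978, -0.208, 0.0], [-0.208, 0.978, -0.0], [-0.0, -0.0, -1.0]]
wrist_force: [-0.5, -0.9, 0.2]
gripper_width: 0.136
gripper_force: 30.0
```

Call:
{"method": "arm_command", "body": {"deltas": [[0,0,0,0,0,0.2,1],[0,0,0,0,0,0.4,1],[0,0,0,0,0,0.55,1],[0,0,0,0,0,0.6,1],[0,0,0,0,0,0.6,1]]}}

```text
time_s: 8.22
tcp_pos: [0.6028, -0.08, 0.0342]
ee_rot: [[-0.978, -0.209, 0.001], [-0.209, 0.978, -0.001], [-0.0, -0.001, -1.0]]
wrist_force: [-2.8, -1.2, 8.0]
gripper_width: 0.136
gripper_force: 30.0
```

Call:
{"method": "arm_command", "body": {"deltas": [[0,0,-0.05,0,0,0,1],[0,0,-0.1,0,0,0,1],[0,0,-0.15,0,0,0,1],[0,0,-0.2,0,0,0,1],[0,0,-0.25,0,0,0,1],[0,0,-0.3,0,0,0,1],[0,0,-0.3,0,0,0,1]]}}

```text
time_s: 8.8
tcp_pos: [0.6028, -0.0802, 0.0345]
ee_rot: [[-0.872, -0.49, 0.001], [-0.49, 0.872, -0.001], [-0.0, -0.001, -1.0]]
wrist_force: [-2.5, -2.2, 7.2]
gripper_width: 0.131
gripper_force: 30.0
```

```bash
python3 -c "
from h import *
info();print(sense()['moment'])"
```

```text
t 8.80 tcp [ 0.6028 -0.0802  0.0345] a -150.66 tilt [ 0.0009 -0.001 ] F [-2.5 -2.2  7.2] w 0.131 gf 30.0 j [  7.7  30.1 -14.    0.1 -45.9 -68.4]
[-0.4253  0.5481  0.0272]
```

Call:
{"method": "arm_command", "body": {"deltas": [[0,0,-0.07,0,0,0.03,1],[0,0,-0.14,0,0,0.05,1],[0,0,-0.21,0,0,0.05,1],[0,0,-0.28,0,0,0.05,1],[0,0,-0.35,0,0,0.05,1],[0,0,-0.42,0,0,0.05,1],[0,0,-0.5,0,0,0.05,1],[0,0,-0.5,0,0,0.05,1]]}}

```text
time_s: 9.47
tcp_pos: [0.603, -0.0804, 0.0341]
ee_rot: [[-0.529, -0.849, 0.001], [-0.849, 0.529, -0.001], [0.0, -0.002, -1.0]]
wrist_force: [-1.2, -2.0, 7.2]
gripper_width: 0.135
gripper_force: 30.0
```

Call:
{"method": "arm_command", "body": {"deltas": [[0,0,-0.07,0,0,0,1],[0,0,-0.14,0,0,0,1],[0,0,-0.21,0,0,0,1],[0,0,-0.28,0,0,0,1],[0,0,-0.35,0,0,0,1],[0,0,-0.42,0,0,0,1],[0,0,-0.5,0,0,0,1],[0,0,-0.5,0,0,0,1]]}}

```text
time_s: 10.13
tcp_pos: [0.6033, -0.0805, 0.0342]
ee_rot: [[-0.057, -0.998, 0.002], [-0.998, 0.057, -0.001], [0.001, -0.002, -1.0]]
wrist_force: [-1.4, -1.8, 7.1]
gripper_width: 0.135
gripper_force: 30.0
```

Call:
{"method": "arm_command", "body": {"deltas": [[0,0,-0.04,0,0,0,1],[0,0,-0.08,0,0,0,1],[0,0,-0.12,0,0,0,1],[0,0,-0.16,0,0,0,1],[0,0,-0.16,0,0,0,1]]}}

```text
time_s: 10.55
tcp_pos: [0.6034, -0.0805, 0.0342]
ee_rot: [[0.1, -0.995, 0.002], [-0.995, -0.1, -0.001], [0.002, -0.002, -1.0]]
wrist_force: [-0.7, -3.1, 7.8]
gripper_width: 0.138
gripper_force: 30.0
```

```bash
python3 -c "
from h import *
info();print(sense()['moment'])"
```

```text
t 10.55 tcp [ 0.6034 -0.0805  0.0342] a -84.26 tilt [ 0.0021 -0.0013] F [-0.7 -3.1  7.8] w 0.138 gf 30.0 j [  7.7  30.1 -14.    0.1 -45.8  -2. ]
[-0.9879  0.4452 -0.2171]
```

Call:
{"method": "arm_command", "body": {"deltas": [[0,0,0,0,0,-0.3,1],[0,0,0,0,0,-0.6,1],[0,0,0,0,0,-0.9,1],[0,0,0,0,0,-1.2,1],[0,0,0,0,0,-1.4,1],[0,0,0,0,0,-1.4,1]]}}

```text
time_s: 11.05
tcp_pos: [0.6032, -0.0803, 0.047]
ee_rot: [[0.099, -0.995, 0.002], [-0.995, -0.099, -0.001], [0.001, -0.002, -1.0]]
wrist_force: [0.3, -4.8, 3.3]
gripper_width: 0.133
gripper_force: 30.0
```

Call:
{"method": "arm_command", "body": {"deltas": [[0,0,0,0,0,0,-0.4],[0,0,0,0,0,0,-0.4],[0,0,0,0,0,0,-0.4],[0,0,0,0,0,0,-0.4],[0,0,0,0,0,-1.5,-0.4],[0,0,0,0,0,-3,-0.4],[0,0,0,0,0,-5,-0.4],[0,0,0,0,0,-5,-0.4]]}}

```text
time_s: 11.72
tcp_pos: [0.605, -0.0793, 0.1]
ee_rot: [[0.1, -0.995, 0.007], [-0.995, -0.1, -0.0], [0.001, -0.007, -1.0]]
wrist_force: [0.5, 0.6, 0.5]
gripper_width: 0.644
gripper_force: 0.0
```

```bash
python3 -c "
from h import *
info()
plan([(.602,.078,.105,-84.6),(.602,.078,.0245,-84.6)])
c=cap('wrist');G=lambda a:(255*(a/255.)**.6).astype(np.uint8)
cv2.imwrite('pics/w2.png',cv2.resize(G(np.array(c['pixels'])),None,fx=1.5,fy=1.5))
"
```

```text
t 11.72 tcp [ 0.605  -0.0793  0.1   ] a -84.25 tilt [ 0.0069 -0.0001] F [0.5 0.6 0.5] w 0.644 gf 0.0 j [  7.7  25.7 -10.2   0.1 -53.7  -2. ]
wp0 rz 0.0061  d -15.68 -1.28 -0.50  minrows 3.8
wp1 rz -0.0000  d 0.00 -0.00 8.05  minrows 1.9
```

View pics/w2.png

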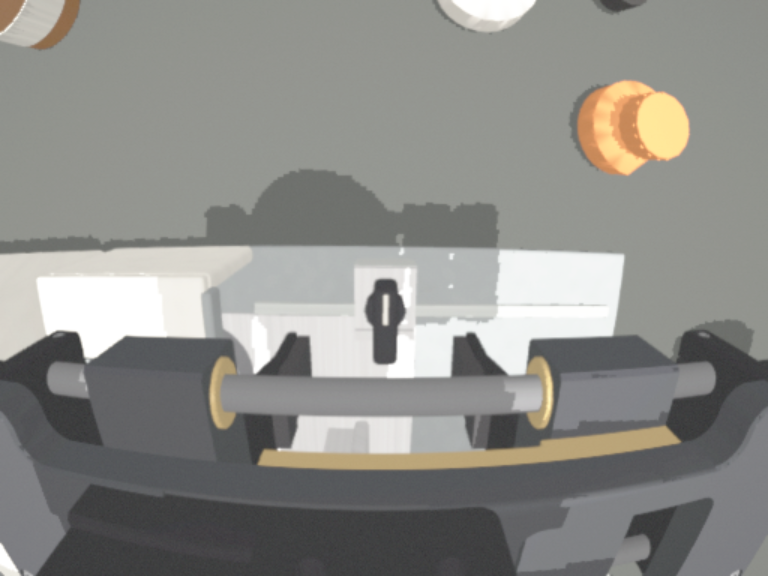

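The stud is up and turned to along tray y, at (385,320). Next I'll grip the panel.

Call:
{"method": "arm_command", "body": {"deltas": [[0,0,0,-3.9,-0.3,-0.5,-0.4],[0,0,0,-7.8,-0.6,-0.5,-0.4],[0,0,0,-11.7,-1,-0.5,-0.4],[0,0,0,-15.7,-1.3,-0.5,-0.4],[0,0,0,-15.7,-1.3,-0.5,-0.4],[0,0,0,-15.7,-1.3,-0.5,-0.4]]}}

```text
time_s: 12.27
tcp_pos: [0.599, 0.0802, 0.1]
ee_rot: [[0.102, -0.995, -0.002], [-0.995, -0.102, -0.0], [0.0, 0.002, -1.0]]
wrist_force: [-0.5, -1.0, -0.4]
gripper_width: 0.7
gripper_force: 0.0
```

Call:
{"method": "arm_command", "body": {"deltas": [[0,0,0,0,0,2,-0.4],[0,0,0,0,0,4,-0.4],[0,0,0,0,0,6,-0.4],[0,0,0,0,0,8,-0.4],[0,0,0,0,0,8,-0.4],[0,0,0,0,0,8,1],[0,0,0,0,0,8,1],[0,0,0,0,0,8,1]]}}

```text
time_s: 12.93
tcp_pos: [0.6009, 0.0778, 0.0227]
ee_rot: [[0.098, -0.995, 0.002], [-0.995, -0.098, 0.001], [-0.0, -0.002, -1.0]]
wrist_force: [-0.2, -0.3, 1.0]
gripper_width: 0.554
gripper_force: 0.0
```

Call:
{"method": "arm_command", "body": {"deltas": [[0,0,0,0,0,0,1],[0,0,0,0,0,0,1],[0,0,0,0,0,0,1],[0,0,0,0,0,0,1],[0,0,0,0,0,0,1],[0,0,0,0,0,0,1],[0,0,0,0,0,0,1]]}}

```text
time_s: 13.52
tcp_pos: [0.6011, 0.0782, 0.0217]
ee_rot: [[0.098, -0.995, 0.002], [-0.995, -0.098, 0.001], [-0.0, -0.002, -1.0]]
wrist_force: [3.3, -0.2, -0.3]
gripper_width: 0.114
gripper_force: 30.0
```

```bash
python3 -c "
from h import *
info()"
```

```text
t 13.52 tcp [0.6011 0.0782 0.0217] a -84.36 tilt [0.0024 0.0007] F [ 3.3 -0.2 -0.3] w 0.114 gf 30.0 j [ 22.7  30.8 -14.9   0.  -44.1 -17.1]
```

Call:
{"method": "arm_command", "body": {"deltas": [[0,0,0,0,1,0,1],[0,0,0,0,2.5,0,1],[0,0,0,0,4,0,1],[0,0,0,0,5.5,0,1],[0,0,0,-0.1,7,0,1],[0,0,0,-0.1,8.5,0,1],[0,0,0,-0.1,9.5,0,1],[0,0,0,-0.1,10,0,1]]}}

```text
time_s: 14.18
tcp_pos: [0.4998, 0.069, 0.0217]
ee_rot: [[0.099, -0.995, 0.001], [-0.995, -0.099, 0.0], [-0.0, -0.001, -1.0]]
wrist_force: [3.3, -1.9, -2.0]
gripper_width: 0.111
gripper_force: 30.0
```

Call:
{"method": "arm_command", "body": {"deltas": [[0,0,0,0,1,0,1],[0,0,0,0,2,0,1],[0,0,0,0,3,0,1],[0,0,0,0,3.7,0,1],[0,0,0,0,4.2,0,1],[0,0,0,0,4.2,0,1]]}}

```text
time_s: 14.68
tcp_pos: [0.4649, 0.0661, 0.0218]
ee_rot: [[0.102, -0.995, 0.014], [-0.995, -0.102, 0.003], [-0.002, -0.014, -1.0]]
wrist_force: [23.2, -9.8, -17.5]
gripper_width: 0.113
gripper_force: 30.2
```

```bash
python3 -c "
from h import *
info()"
```

```text
t 14.68 tcp [0.4649 0.0661 0.0218] a -84.16 tilt [0.0136 0.0032] F [ 23.2  -9.8 -17.5] w 0.113 gf 30.2 j [ 28.1  20.3 -35.    0.4 -33.9 -22.6]
```

Call:
{"method": "arm_command", "body": {"deltas": [[0,0,0,0,-0.5,0,1],[0,0,0,0,-0.5,0,-0.3],[0,0,0,0,-0.5,0,-0.3],[0,0,0,0,-0.5,0,-0.3],[0,0,0,0,-0.5,0,-0.3],[0,0,0,0,-0.5,-3,-0.3],[0,0,0,0,-0.5,-7,-0.3],[0,0,0,0,-0.5,-11,-0.3]]}}

```text
time_s: 15.35
tcp_pos: [0.4614, 0.0645, 0.1315]
ee_rot: [[0.099, -0.995, -0.005], [-0.995, -0.099, -0.002], [0.002, 0.005, -1.0]]
wrist_force: [2.2, 0.9, -0.5]
gripper_width: 0.561
gripper_force: 0.0
```

Call:
{"method": "arm_command", "body": {"deltas": [[0,0,0,0,-3,-3,-0.3],[0,0,0,0,-6,-6,-0.3],[0,0,0,0,-9,-8,-0.3],[0,0,0,0,-10.5,-8,-0.3],[0,0,0,0,-10.5,-8,-0.3],[0,0,0,0,-10.5,-8,-0.3]]}}

```text
time_s: 15.85
tcp_pos: [0.5668, 0.0755, 0.2099]
ee_rot: [[0.098, -0.995, -0.004], [-0.995, -0.098, -0.001], [0.0, 0.004, -1.0]]
wrist_force: [-0.7, 0.2, -0.4]
gripper_width: 0.649
gripper_force: 0.0
```

```bash
python3 -c "
from h import *
info()
c=cap('wrist')
w=np.array(c['pixels'])
S=cap('side');s=np.array(S['pixels'])[130:250,210:390]
cv2.imwrite('pics/w3.png',np.vstack([cv2.resize(w[80:260,100:440],(800,424),interpolation=2),cv2.resize(s,(800,533),interpolation=2)[:170]])[:594])
cv2.imwrite('pics/w3.png',np.hstack([cv2.resize(w[20:260,150:400],(417,400),interpolation=2),cv2.resize(s[:,:],(383,255),interpolation=2).copy() if 0 else cv2.resize(s[10:,20:140],(383,351),interpolation=2)[np.minimum(np.arange(400),350)]]))
"
```

```text
t 15.85 tcp [0.5668 0.0755 0.2099] a -84.37 tilt [-0.0036 -0.0005] F [-0.7  0.2 -0.4] w 0.649 gf 0.0 j [ 23.8  16.9  -6.8  -0.1 -66.6 -18.1]
```

View pics/w3.png

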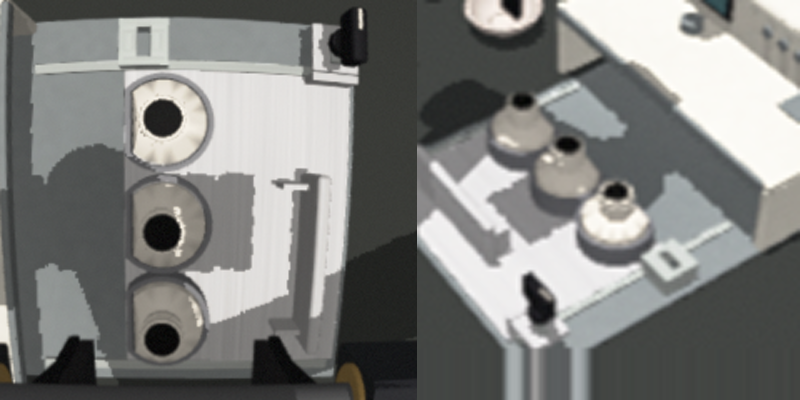

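The three open necks show as black holes at crop (162,119), (162,233) and (162,340). The tray is drawn out, the stud at (350,45) is up, and the panel is at (310,250).

```bash
cat > m.py <<'E'
from h import *
import pickle
c=pickle.load(open("last_wrist.pkl","rb"))
g=cv2.cvtColor(np.array(c["pixels"]),cv2.COLOR_BGR2GRAY)
for v in(91,160,224):
    u=247; m=(g[v-16:v+17,u-16:u+17]<25).astype(np.uint8); n,l,st,ce=cv2.connectedComponentsWithStats(m); i=l[16,16]
    print("hole",st[i,4],ce[i]+[u-16,v-16],on(c,*(ce[i]+[u-16,v-16]),.070))
# panel and stud
Q=lambda x,y:(150+x/1.668,20+y/1.667)
print("panel top ends",on(c,*Q(325,178),.062),on(c,*Q(318,340),.062),"stud top",on(c,*Q(352,35),.085))
x=np.array([.9960,.0885]); y=np.array([-.0885,.996])
for p in ((.4649,.0661),): print("row centre line x", (np.array(p)+.110*x)@x)
C=cap("scene");S=pickle.load(open("last_side.pkl","rb"))
for nm,k in(("scene",C),("side",S)):
    h=cv2.cvtColor(np.array(k["pixels"]),cv2.COLOR_BGR2HSV); m=cv2.inRange(h,(100,120,40),(125,255,255))
    n,l,st,ce=cv2.connectedComponentsWithStats(m); i=1+np.argmax(st[1:,4])
    H=cv2.convexHull(np.argwhere(l==i)[:,::-1].astype(np.int32)); a=cv2.approxPolyDP(H,3,True)[:,0]
    for q in a: print(nm,q,on(k,*q,.055)[:2],on(k,*q,0)[:2])
for nm,k,pts in(("side",S,((340,272),(355,335))),("scene",C,((212,176),(212,157)))):
    h=cv2.cvtColor(np.array(k["pixels"]),cv2.COLOR_BGR2HSV); m=cv2.inRange(h,(100,150,60),(125,255,255)); n,l,st,ce=cv2.connectedComponentsWithStats(m)
    for i in range(1,n):
        if 40<st[i,4]<300 and (nm=="side" or abs(ce[i][0]-212)<10): print(nm,ce[i],on(k,*ce[i],.052))
E
python3 m.py
```

```text
hole 1089 [247.  91.] [ 0.5822 -0.0193  0.07  ]
hole 322 [246.6304 159.264 ] [0.5756 0.054  0.07  ]
hole 272 [246.6912 223.2757] [0.5687 0.1275 0.07  ]
panel top ends [0.4696 0.0062 0.062 ] [0.4552 0.1215 0.062 ] stud top [ 0.4686 -0.0894  0.085 ]
row centre line x 0.5788735575
scene [420 265] [0.3193 0.4691] [0.2571 0.4341]
scene [414 280] [0.3801 0.4988] [0.3226 0.4661]
scene [404 287] [0.4219 0.5021] [0.3676 0.4696]
scene [359 305] [0.5605 0.4853] [0.5169 0.4515]
scene [319 275] [0.5742 0.3543] [0.5317 0.3104]
scene [321 258] [0.5259 0.3049] [0.4797 0.2572]
scene [369 233] [0.3302 0.2931] [0.2688 0.2445]
side [227 160] [0.505  0.2453] [0.5291 0.307 ]
side [172 181] [0.3182 0.2405] [0.3297 0.3019]
side [149 141] [0.3188 0.4703] [0.3304 0.547 ]
side [204 122] [0.5241 0.4779] [0.5494 0.5551]
side [227 147] [0.5337 0.3058] [0.5596 0.3716]
side [340.3972 272.5514] [ 0.5633 -0.2773  0.052 ]
side [354.7193 335.4596] [ 0.4933 -0.4224  0.052 ]
scene [212.0364 157.7091] [ 0.4934 -0.418   0.052 ]
scene [212.4658 176.1918] [ 0.5632 -0.2762  0.052 ]
```

Tray geometry: pocket_b is at (0.5757, 0.0535) with yaw about 5.25°. The tote centre is at (0.427, 0.388). The bottles are unchanged at (0.563, -0.277) and (0.493, -0.420). Now to plan the spent-bottle moves.

```bash
python3 - <<'E'
from h import *
a=-84.4;U=.14
L=[]
for p,t in(((.5687,.1275),(.427,.430)),((.5755,.0538),(.381,.346)),((.5823,-.020),(.477,.350))):
    L+=[(*p,.12,a),(*p,.036,a),(*p,U,a),(*t,U,a),(*t,.034,a),(*t,U,a)]
plan(L,maxd=.33)
E
```

```text
wp0 rz 0.0014  d -5.16 -0.77 9.03  minrows 2.5
wp1 rz -0.0000  d 0.00 -0.00 8.40  minrows 2.0
wp2 rz -0.0000  d 0.00 -0.00 -10.40  minrows 2.5
wp3 rz -0.0000  d -15.74 5.58 -0.00  minrows 4.0
wp3 rz -0.0000  d -15.74 5.58 -0.00  minrows 4.0
wp4 rz -0.0000  d 0.00 -0.00 10.60  minrows 2.5
wp5 rz -0.0000  d 0.00 -0.00 -10.60  minrows 2.5
wp6 rz -0.0000  d 19.44 -5.55 1.00  minrows 4.9
wp6 rz -0.0000  d 19.44 -5.55 1.00  minrows 4.9
wp7 rz -0.0000  d 0.00 -0.00 8.40  minrows 2.0
wp8 rz -0.0000  d 0.00 -0.00 -10.40  minrows 2.5
wp9 rz -0.0000  d -15.49 8.25 -0.00  minrows 4.2
wp9 rz -0.0000  d -15.49 8.25 -0.00  minrows 4.2
wp10 rz -0.0000  d 0.00 -0.00 10.60  minrows 2.5
wp11 rz -0.0000  d 0.00 -0.00 -10.60  minrows 2.5
wp12 rz -0.0000  d 19.19 -8.23 1.00  minrows 5.0
wp12 rz -0.0000  d 19.19 -8.23 1.00  minrows 5.0
wp13 rz -0.0000  d 0.00 -0.00 8.40  minrows 2.0
wp14 rz -0.0000  d 0.00 -0.00 -10.40  minrows 2.5
wp15 rz -0.0000  d -18.93 3.43 -0.00  minrows 4.6
wp15 rz -0.0000  d -18.93 3.43 -0.00  minrows 4.6
wp16 rz -0.0000  d 0.00 -0.00 10.60  minrows 2.5
wp17 rz -0.0000  d 0.00 -0.00 -10.60  minrows 2.5
```

Call:
{"method": "arm_command", "body": {"deltas": [[0,0,0,-2.6,-0.4,4.5,-0.2],[0,0,0,-5.2,-0.8,9,-0.2],[0,0,0,-5.2,-0.8,9,-0.2],[0,0,0,-5.2,-0.8,9,-0.2],[0,0,0,-5.2,-0.8,9,-0.2]]}}

```text
time_s: 16.42
tcp_pos: [0.5696, 0.1281, 0.1206]
ee_rot: [[0.1, -0.995, -0.003], [-0.995, -0.1, -0.002], [0.002, 0.003, -1.0]]
wrist_force: [1.7, 1.0, 1.1]
gripper_width: 0.601
gripper_force: 0.0
```

```bash
python3 -c "
from h import *
info(); plan([(.5687,.1275,.036,-84.4)])"
```

```text
t 16.42 tcp [0.5696 0.1281 0.1206] a -84.23 tilt [-0.0026 -0.002 ] F [1.7 1.  1.1] w 0.601 gf 0.0 j [ 28.6  22.4 -12.3   0.  -55.5 -22.8]
wp0 rz 0.0029  d 0.05 0.09 8.46  minrows 2.0
```

Call:
{"method": "arm_command", "body": {"deltas": [[0,0,0,0,0.1,3,-0.2],[0,0,0,0,0.1,6,-0.2],[0,0,0,0,0.1,8,-0.2],[0,0,0,0,0.1,8.4,-0.2],[0,0,0,0,0.1,8.4,-0.2],[0,0,0,0,0.1,8.4,1],[0,0,0,0,0.1,8.4,1],[0,0,0,0,0.1,8.4,1]]}}

```text
time_s: 17.08
tcp_pos: [0.5711, 0.1286, 0.0395]
ee_rot: [[0.099, -0.995, 0.004], [-0.995, -0.099, 0.002], [-0.001, -0.004, -1.0]]
wrist_force: [-0.2, -0.2, -0.9]
gripper_width: 0.456
gripper_force: 0.0
```

Call:
{"method": "arm_command", "body": {"deltas": [[0,0,0,0,0,0,1],[0,0,0,0,0,0,1],[0,0,0,0,0,0,1],[0,0,0,0,0,0,1],[0,0,0,0,0,-2,1],[0,0,0,0,0,-6,1],[0,0,0,0,0,-10.4,1],[0,0,0,0,0,-10.4,1]]}}

```text
time_s: 17.75
tcp_pos: [0.5748, 0.1297, 0.1497]
ee_rot: [[0.101, -0.995, 0.015], [-0.995, -0.101, 0.005], [-0.003, -0.015, -1.0]]
wrist_force: [1.4, 0.5, 1.3]
gripper_width: 0.335
gripper_force: 30.0
```

```bash
python3 -c "
from h import *
info(); plan([(.427,.43,.14,-84.4)])"
```

```text
t 17.75 tcp [0.5748 0.1297 0.1497] a -84.22 tilt [0.015  0.0045] F [1.4 0.5 1.3] w 0.335 gf 30.0 j [ 28.6  20.8 -10.3   0.2 -58.1 -22.9]
wp0 rz 0.0016  d -15.68 5.84 0.49  minrows 4.0
wp0 rz 0.0016  d -15.67 5.86 0.49  minrows 4.0
```

Call:
{"method": "arm_command", "body": {"deltas": [[0,0,0,-3.9,1.4,0,1],[0,0,0,-7.8,2.8,0,1],[0,0,0,-11.7,4.2,0,1],[0,0,0,-15.6,5.6,0,1],[0,0,0,-19.5,7,0,1],[0,0,0,-23.4,8.4,0,1],[0,0,0,-27.3,9.8,0,1],[0,0,0,-31.5,11.3,0,1]]}}

```text
time_s: 18.42
tcp_pos: [0.4261, 0.4294, 0.141]
ee_rot: [[0.099, -0.995, -0.0], [-0.995, -0.099, -0.0], [0.0, 0.0, -1.0]]
wrist_force: [1.2, 0.2, -1.2]
gripper_width: 0.333
gripper_force: 30.0
```

Call:
{"method": "arm_command", "body": {"deltas": [[0,0,0,0,0,0,1],[0,0,0,0,0,2,1],[0,0,0,0,0,5,1],[0,0,0,0,0,8,1],[0,0,0,0,0,10,1],[0,0,0,0,0,10.6,1],[0,0,0,0,0,10.6,1],[0,0,0,0,0,10.6,0]]}}

```text
time_s: 19.08
tcp_pos: [0.4277, 0.4281, 0.0354]
ee_rot: [[0.099, -0.995, 0.0], [-0.995, -0.099, 0.0], [-0.0, -0.0, -1.0]]
wrist_force: [-0.6, -0.5, 0.9]
gripper_width: 0.362
gripper_force: 0.0
```

Call:
{"method": "arm_command", "body": {"deltas": [[0,0,0,0,0,0,0],[0,0,0,0,0,0,0],[0,0,0,0,0,0,0],[0,0,0,0,0,-3,0],[0,0,0,0,0,-7,0],[0,0,0,0,0,-10.6,0],[0,0,0,0,0,-10.6,0],[0,0,0,0,0,-10.6,0]]}}

```text
time_s: 19.75
tcp_pos: [0.4285, 0.4293, 0.1447]
ee_rot: [[0.099, -0.995, 0.004], [-0.995, -0.099, 0.006], [-0.006, -0.004, -1.0]]
wrist_force: [-0.4, 0.8, -0.0]
gripper_width: 0.5
gripper_force: 0.0
```

```bash
python3 -c "
from h import *
info(); plan([(.5755,.0538,.12,-84.4)])"
```

```text
t 19.75 tcp [0.4285 0.4293 0.1447] a -84.34 tilt [0.0037 0.0062] F [-0.4  0.8 -0. ] w 0.500 gf 0.0 j [ 60.3  22.9  -7.7   0.  -59.1 -54.7]
wp0 rz 0.0006  d 19.41 -5.46 1.24  minrows 4.8
wp0 rz 0.0006  d 19.40 -5.47 1.24  minrows 4.8
```

Call:
{"method": "arm_command", "body": {"deltas": [[0,0,0,4,-1.1,0,-0.2],[0,0,0,8,-2.3,0,-0.2],[0,0,0,12,-3.4,0,-0.2],[0,0,0,16,-4.5,0,-0.2],[0,0,0,20,-5.6,0,-0.2],[0,0,0,24,-6.8,0,-0.2],[0,0,0,28,-7.9,0,-0.2],[0,0,0,32,-9,0,-0.2]]}}

```text
time_s: 20.42
tcp_pos: [0.5481, 0.116, 0.1401]
ee_rot: [[0.099, -0.995, -0.002], [-0.995, -0.099, -0.001], [0.0, 0.002, -1.0]]
wrist_force: [0.1, -0.5, -0.4]
gripper_width: 0.606
gripper_force: 0.0
```

Call:
{"method": "arm_command", "body": {"deltas": [[0,0,0,3.5,-1,1,-0.2],[0,0,0,6.8,-2,2,-0.2],[0,0,0,6.8,-2,2,-0.2],[0,0,0,6.8,-2,2,-0.2],[0,0,0,6.8,-2,2,-0.2],[0,0,0,6.8,-2,2,-0.2]]}}

```text
time_s: 20.92
tcp_pos: [0.5749, 0.0533, 0.1211]
ee_rot: [[0.1, -0.995, -0.0], [-0.995, -0.1, -0.0], [-0.0, 0.0, -1.0]]
wrist_force: [-0.5, -0.2, -1.0]
gripper_width: 0.601
gripper_force: 0.0
```

```bash
python3 -c "
from h import *
info(); plan([(.5755,.0538,.036,-84.4)])"
```

```text
t 20.92 tcp [0.5749 0.0533 0.1211] a -84.28 tilt [-0.0005 -0.    ] F [-0.5 -0.2 -1. ] w 0.601 gf 0.0 j [ 21.4  21.8 -13.2  -0.  -55.  -15.6]
wp0 rz 0.0022  d -0.04 -0.06 8.51  minrows 2.0
```

Call:
{"method": "arm_command", "body": {"deltas": [[0,0,0,0,0,3,-0.2],[0,0,0,0,0,6,-0.2],[0,0,0,0,0,8,-0.2],[0,0,0,0,0,8.5,-0.2],[0,0,0,0,0,8.5,-0.2],[0,0,0,0,0,8.5,1],[0,0,0,0,0,8.5,1],[0,0,0,0,0,8.5,1]]}}

```text
time_s: 21.58
tcp_pos: [0.5765, 0.0532, 0.0381]
ee_rot: [[0.099, -0.995, 0.003], [-0.995, -0.099, 0.001], [-0.001, -0.003, -1.0]]
wrist_force: [-0.5, 0.1, 0.2]
gripper_width: 0.455
gripper_force: 0.0
```

Call:
{"method": "arm_command", "body": {"deltas": [[0,0,0,0,0,0,1],[0,0,0,0,0,0,1],[0,0,0,0,0,0,1],[0,0,0,0,0,0,1],[0,0,0,0,0,-2,1],[0,0,0,0,0,-6,1],[0,0,0,0,0,-10,1],[0,0,0,0,0,-10.4,1]]}}

```text
time_s: 22.25
tcp_pos: [0.5799, 0.0532, 0.148]
ee_rot: [[0.1, -0.995, 0.014], [-0.995, -0.1, 0.002], [-0.001, -0.014, -1.0]]
wrist_force: [1.2, 1.5, 0.8]
gripper_width: 0.335
gripper_force: 30.0
```

Call:
{"method": "arm_command", "body": {"deltas": [[0,0,0,-3.9,2.1,0,1],[0,0,0,-7.8,4.2,0,1],[0,0,0,-11.6,6.2,0,1],[0,0,0,-15.5,8.2,0,1],[0,0,0,-19.4,10.3,0,1],[0,0,0,-23.2,12.4,0,1],[0,0,0,-27.1,14.5,0,1],[0,0,0,-31,16.5,0,1]]}}

```text
time_s: 22.92
tcp_pos: [0.3885, 0.3308, 0.1401]
ee_rot: [[0.099, -0.995, -0.0], [-0.995, -0.099, -0.0], [0.0, 0.0, -1.0]]
wrist_force: [1.1, 0.4, -0.8]
gripper_width: 0.338
gripper_force: 30.0
```

```bash
python3 -c "
from h import *
info(); plan([(.381,.346,.034,-84.4)])"
```

```text
t 22.92 tcp [0.3885 0.3308 0.1401] a -84.35 tilt [-0.0003 -0.0001] F [ 1.1  0.4 -0.8] w 0.338 gf 30.0 j [ 58.7  14.5 -21.   -0.  -54.5 -53. ]
wp0 rz 0.0010  d -1.58 0.60 10.61  minrows 2.6
```

Call:
{"method": "arm_command", "body": {"deltas": [[0,0,0,-1.3,0.5,0,1],[0,0,0,-1.3,0.5,0,1],[0,0,0,-1.3,0.5,0,1]]}}

```text
time_s: 23.17
tcp_pos: [0.3834, 0.3424, 0.1399]
ee_rot: [[0.1, -0.995, -0.001], [-0.995, -0.1, -0.001], [0.001, 0.001, -1.0]]
wrist_force: [0.3, -0.2, -1.5]
gripper_width: 0.335
gripper_force: 30.0
```

```bash
python3 -c "
from h import *
info(); plan([(.381,.346,.034,-84.4)])"
```

```text
t 23.17 tcp [0.3834 0.3424 0.1399] a -84.25 tilt [-0.0006 -0.0008] F [ 0.3 -0.2 -1.5] w 0.335 gf 30.0 j [ 59.9  14.9 -20.5  -0.  -54.6 -54.1]
wp0 rz 0.0027  d -0.38 0.20 10.59  minrows 2.5
```

Lower, release, rise, then head for the third spent bottle.

Call:
{"method": "arm_command", "body": {"deltas": [[0,0,0,-0.2,0.2,3,1],[0,0,0,-0.2,0.2,6,1],[0,0,0,-0.2,0.2,9,1],[0,0,0,-0.2,0.2,10.6,1],[0,0,0,-0.2,0.2,10.6,1],[0,0,0,-0.2,0.2,10.6,1],[0,0,0,-0.2,0.2,10.6,0],[0,0,0,-0.2,0.2,10.6,0]]}}

```text
time_s: 23.83
tcp_pos: [0.3827, 0.3442, 0.0355]
ee_rot: [[0.098, -0.995, 0.001], [-0.995, -0.098, 0.002], [-0.002, -0.002, -1.0]]
wrist_force: [1.3, -0.5, 0.0]
gripper_width: 0.415
gripper_force: 0.0
```

Call:
{"method": "arm_command", "body": {"deltas": [[0,0,0,0,0,0,0],[0,0,0,0,0,0,0],[0,0,0,0,0,0,0],[0,0,0,0,0,-3,0],[0,0,0,0,0,-7,0],[0,0,0,0,0,-10.6,0],[0,0,0,0,0,-10.6,0],[0,0,0,0,0,-10.6,0]]}}

```text
time_s: 24.5
tcp_pos: [0.3825, 0.3455, 0.1431]
ee_rot: [[0.099, -0.995, 0.003], [-0.995, -0.099, 0.006], [-0.005, -0.004, -1.0]]
wrist_force: [-0.7, -0.1, -1.2]
gripper_width: 0.501
gripper_force: 0.0
```

Call:
{"method": "arm_command", "body": {"deltas": [[0,0,0,3.8,-1.6,0,-0.2],[0,0,0,7.6,-3.3,0,-0.2],[0,0,0,11.4,-4.9,0,-0.2],[0,0,0,15.2,-6.5,0,-0.2],[0,0,0,19,-8.1,0,-0.2],[0,0,0,22.8,-9.8,0,-0.2],[0,0,0,26.6,-11.4,0,-0.2],[0,0,0,30,-12.9,0,-0.2]]}}

```text
time_s: 25.17
tcp_pos: [0.5395, 0.0558, 0.1389]
ee_rot: [[0.098, -0.995, -0.003], [-0.995, -0.098, -0.001], [0.0, 0.003, -1.0]]
wrist_force: [0.7, 0.5, -1.3]
gripper_width: 0.597
gripper_force: 0.0
```

```bash
python3 -c "
from h import *
info(); plan([(.5823,-.02,.12,-84.4)])"
```

```text
t 25.17 tcp [0.5395 0.0558 0.1389] a -84.37 tilt [-0.0027 -0.0008] F [ 0.7  0.5 -1.3] w 0.597 gf 0.0 j [ 23.   17.6 -16.7  -0.  -55.8 -17.4]
wp0 rz 0.0006  d 7.96 -3.52 1.89  minrows 2.1
```

Call:
{"method": "arm_command", "body": {"deltas": [[0,0,0,4,-1.7,1,-0.2],[0,0,0,7.8,-3.4,2,-0.2],[0,0,0,7.8,-3.4,2,-0.2],[0,0,0,7.8,-3.4,2,-0.2],[0,0,0,7.8,-3.4,2,-0.2],[0,0,0,7.8,-3.4,2,-0.2]]}}

```text
time_s: 25.67
tcp_pos: [0.5807, -0.0152, 0.12]
ee_rot: [[0.1, -0.995, -0.001], [-0.995, -0.1, -0.0], [-0.0, 0.001, -1.0]]
wrist_force: [0.4, -0.6, 0.4]
gripper_width: 0.602
gripper_force: 0.0
```

```bash
python3 -c "
from h import *
info(); plan([(.5823,-.02,.036,-84.4)])"
```

```text
t 25.67 tcp [ 0.5807 -0.0152  0.12  ] a -84.27 tilt [-0.0009 -0.    ] F [ 0.4 -0.6  0.4] w 0.602 gf 0.0 j [ 14.5  22.2 -12.8  -0.  -55.1  -8.7]
wp0 rz 0.0023  d 0.50 -0.12 8.40  minrows 2.0
```

Call:
{"method": "arm_command", "body": {"deltas": [[0,0,0,0.5,-0.1,3,-0.2],[0,0,0,0.5,-0.1,6,-0.2],[0,0,0,0.5,-0.1,8,-0.2],[0,0,0,0.5,-0.1,8.4,-0.2],[0,0,0,0.5,-0.1,8.4,-0.2],[0,0,0,0.5,-0.1,8.4,1],[0,0,0,0.5,-0.1,8.4,1],[0,0,0,0.5,-0.1,8.4,1]]}}

```text
time_s: 26.33
tcp_pos: [0.584, -0.0203, 0.0382]
ee_rot: [[0.099, -0.995, 0.003], [-0.995, -0.099, 0.001], [-0.0, -0.004, -1.0]]
wrist_force: [-0.6, -0.2, -0.7]
gripper_width: 0.455
gripper_force: 0.0
```

Call:
{"method": "arm_command", "body": {"deltas": [[0,0,0,0,0,0,1],[0,0,0,0,0,0,1],[0,0,0,0,0,0,1],[0,0,0,0,0,0,1],[0,0,0,0,0,-2,1],[0,0,0,0,0,-6,1],[0,0,0,0,0,-10,1],[0,0,0,0,0,-10.4,1]]}}

```text
time_s: 27.0
tcp_pos: [0.5876, -0.0208, 0.1481]
ee_rot: [[0.1, -0.995, 0.014], [-0.995, -0.1, 0.001], [0.001, -0.014, -1.0]]
wrist_force: [0.9, 0.3, 1.1]
gripper_width: 0.335
gripper_force: 30.0
```

Call:
{"method": "arm_command", "body": {"deltas": [[0,0,0,-4,0.7,0,1],[0,0,0,-8,1.4,0,1],[0,0,0,-12,2.2,0,1],[0,0,0,-16,2.9,0,1],[0,0,0,-20,3.6,0,1],[0,0,0,-24,4.3,0,1],[0,0,0,-28,5,0,1],[0,0,0,-32,5.8,0,1]]}}

```text
time_s: 27.67
tcp_pos: [0.4926, 0.2935, 0.14]
ee_rot: [[0.099, -0.995, -0.0], [-0.995, -0.099, -0.0], [-0.0, 0.0, -1.0]]
wrist_force: [1.6, -0.4, -0.0]
gripper_width: 0.335
gripper_force: 30.0
```

Call:
{"method": "arm_command", "body": {"deltas": [[0,0,0,-4,0.7,0,1],[0,0,0,-5.8,1,0,1],[0,0,0,-5.8,1,0,1],[0,0,0,-5.8,1,0,1]]}}

```text
time_s: 28.0
tcp_pos: [0.4771, 0.3491, 0.1395]
ee_rot: [[0.1, -0.995, -0.001], [-0.995, -0.1, -0.001], [0.001, 0.001, -1.0]]
wrist_force: [-0.4, -1.4, -0.3]
gripper_width: 0.331
gripper_force: 30.0
```

```bash
python3 -c "
from h import *
info(); plan([(.477,.35,.034,-84.4)])"
```

```text
t 28.00 tcp [0.4771 0.3491 0.1395] a -84.23 tilt [-0.001  -0.0009] F [-0.4 -1.4 -0.3] w 0.331 gf 30.0 j [ 51.9  22.   -9.9  -0.  -58.2 -46.1]
wp0 rz 0.0029  d -0.09 -0.00 10.55  minrows 2.5
```

Call:
{"method": "arm_command", "body": {"deltas": [[0,0,0,-0.1,0,3,1],[0,0,0,-0.1,0,6,1],[0,0,0,-0.1,0,9,1],[0,0,0,-0.1,0,10.6,1],[0,0,0,-0.1,0,10.6,1],[0,0,0,-0.1,0,10.6,1],[0,0,0,-0.1,0,10.6,0],[0,0,0,-0.1,0,10.6,0]]}}

```text
time_s: 28.67
tcp_pos: [0.4786, 0.3495, 0.0355]
ee_rot: [[0.098, -0.995, 0.002], [-0.995, -0.098, 0.002], [-0.001, -0.002, -1.0]]
wrist_force: [-0.7, 0.1, 0.8]
gripper_width: 0.417
gripper_force: 0.0
```

Call:
{"method": "arm_command", "body": {"deltas": [[0,0,0,0,0,0,0],[0,0,0,0,0,0,0],[0,0,0,0,0,0,0],[0,0,0,0,0,-3,0],[0,0,0,0,0,-7,0],[0,0,0,0,0,-11,0],[0,0,0,0,0,-11,0],[0,0,0,0,0,-11,0]]}}

```text
time_s: 29.33
tcp_pos: [0.4789, 0.3511, 0.1479]
ee_rot: [[0.099, -0.995, 0.005], [-0.995, -0.099, 0.006], [-0.005, -0.005, -1.0]]
wrist_force: [-0.6, -0.5, -0.4]
gripper_width: 0.498
gripper_force: 0.0
```

```bash
python3 -c "
from h import *
info(); plan([(.556,-.205,.12,-84.4)])"
```

```text
t 29.33 tcp [0.4789 0.3511 0.1479] a -84.32 tilt [0.0048 0.0058] F [-0.6 -0.5 -0.4] w 0.498 gf 0.0 j [ 51.9  21.5  -9.3   0.  -58.7 -46.2]
wp0 rz 0.0007  d 28.05 -1.08 1.39  minrows 6.7
wp0 rz 0.0007  d 28.05 -1.10 1.39  minrows 6.7
```

Call:
{"method": "arm_command", "body": {"deltas": [[0,0,0,4,-0.2,0,-0.2],[0,0,0,8,-0.3,0,-0.2],[0,0,0,12,-0.5,0,-0.2],[0,0,0,16,-0.6,0,-0.2],[0,0,0,20,-0.8,0,-0.2],[0,0,0,24,-0.9,0,-0.2],[0,0,0,28,-1.1,0,-0.2],[0,0,0,30,-1.2,0,-0.2]]}}

```text
time_s: 30.0
tcp_pos: [0.518, 0.0485, 0.1431]
ee_rot: [[0.096, -0.995, -0.003], [-0.995, -0.096, -0.001], [0.001, 0.003, -1.0]]
wrist_force: [0.6, -0.6, -0.4]
gripper_width: 0.599
gripper_force: 0.0
```

Call:
{"method": "arm_command", "body": {"deltas": [[0,0,0,4,-0.2,0,-0.2],[0,0,0,8,-0.3,0,-0.2],[0,0,0,12,-0.5,0,-0.2],[0,0,0,16,-0.6,0,-0.2],[0,0,0,20,-0.8,0,-0.2],[0,0,0,24,-1,1,-0.2],[0,0,0,26,-1,2,-0.2],[0,0,0,26,-1,2,-0.2]]}}

```text
time_s: 30.67
tcp_pos: [0.5526, -0.2088, 0.1204]
ee_rot: [[0.093, -0.996, -0.006], [-0.996, -0.093, 0.001], [-0.002, 0.006, -1.0]]
wrist_force: [-0.2, 0.2, -1.0]
gripper_width: 0.601
gripper_force: 0.0
```

Call:
{"method": "arm_command", "body": {"deltas": [[0,0,0,0,0,0,-0.2],[0,0,0,0,0,0,-0.2]]}}

```text
time_s: 30.83
tcp_pos: [0.5544, -0.2051, 0.1236]
ee_rot: [[0.099, -0.995, -0.002], [-0.995, -0.099, 0.0], [-0.0, 0.002, -1.0]]
wrist_force: [0.5, 0.5, -0.9]
gripper_width: 0.6
gripper_force: 0.0
```

```bash
cat > flat.py <<'E'
from h import *
import sys
info(); c=cap("wrist"); im=np.array(c["pixels"]); h=cv2.cvtColor(im,cv2.COLOR_BGR2HSV)
b=cv2.inRange(h,(100,130,50),(125,255,255)); w=((h[...,1]<70)&(h[...,2]>105)).astype(np.uint8)*255
n,l,st,ce=cv2.connectedComponentsWithStats(b)
for i in range(1,n):
    if st[i,4]<150: continue
    ctr=on(c,*ce[i],.060)[:2]
    m=cv2.morphologyEx(w|b,cv2.MORPH_CLOSE,np.ones((5,5),np.uint8)); n2,l2,st2,_=cv2.connectedComponentsWithStats(m)
    u,v=ce[i].astype(int); k=l2[v,u]; mm=(l2==k).astype(np.uint8)
    H=max(cv2.findContours(mm,0,cv2.CHAIN_APPROX_NONE)[0],key=len)[:,0]
    P=np.array([on(c,*q,.03)[:2] for q in H]); d=P-ctr
    ang=np.degrees(np.arctan2(d[:,1],d[:,0])); r=np.hypot(*d.T)*1e3
    prof=[np.median(r[(np.abs((ang-t+180)%360-180)<8)]) if (np.abs((ang-t+180)%360-180)<8).any() else -1 for t in range(-180,180,20)]
    print("cap",st[i],"ctr",ctr,"area",st2[k,4]); print(np.round(prof,0))
    # D fit: circle radius 30 with flat 21 at angle th
    from scipy.optimize import least_squares
    def res(q):
        e=P-q[:2]; a=np.arctan2(e[:,1],e[:,0])-q[2]; R=np.hypot(*e.T)
        m=np.where(np.cos(a)>.7,.021/np.maximum(np.cos(a),.7),.03); return (R-m)*1e3
    best=min((least_squares(res,[*ctr,t],loss="soft_l1",x_scale=[.001,.001,.1]) for t in np.radians(range(-180,180,30))),key=lambda s:s.cost)
    print("D fit",best.x[:2],np.degrees(best.x[2])%360-360,"cost",best.cost/len(P))
cv2.imwrite("pics/"+sys.argv[1],im)
E
python3 flat.py b1.png; python3 -c "
from h import *
plan([(.486,-.345,.12,-84.4)])"
```

```text
t 30.83 tcp [ 0.5544 -0.2051  0.1236] a -84.32 tilt [-0.0016  0.0003] F [ 0.5  0.5 -0.9] w 0.600 gf 0.0 j [ -4.6  22.9 -11.   -0.  -56.2  10.3]
wp0 rz 0.0023  d 13.28 8.24 0.42  minrows 3.7
```

```bash
python3 -c "
from h import *
import pickle
c=pickle.load(open('last_wrist.pkl','rb')); print(proj(c,(.563,-.277,.06)))
h=cv2.cvtColor(np.array(c['pixels']),cv2.COLOR_BGR2HSV)
u,v=map(int,proj(c,(.563,-.277,.06))); print(h[max(v-30,0):v+31:10,u-30:u+31:10].tolist())
b=cv2.inRange(h,(95,80,40),(130,255,255));n,l,st,ce=cv2.connectedComponentsWithStats(b);print(st[st[:,4]>60])
S=cap('side');C=cap('scene')
for k in(S,C):
    h=cv2.cvtColor(np.array(k['pixels']),cv2.COLOR_BGR2HSV);b=cv2.inRange(h,(100,150,60),(125,255,255));n,l,st,ce=cv2.connectedComponentsWithStats(b)
    for i in range(1,n):
        if st[i,4]>40: print(ce[i],st[i,4],on(k,*ce[i],.052)[:2])
"
```

```text
(np.float64(251.11899510786233), np.float64(112.55528088595277))
[[[41, 14, 146], [40, 16, 147], [25, 6, 250], [43, 16, 147], [40, 16, 148], [41, 14, 148], [38, 14, 148]], [[43, 16, 148], [0, 0, 255], [0, 0, 255], [93, 94, 255], [100, 127, 255], [43, 16, 148], [40, 16, 147]], [[26, 16, 222], [30, 1, 255], [93, 100, 255], [93, 98, 255], [93, 96, 255], [93, 87, 255], [21, 7, 251]], [[0, 0, 255], [94, 104, 255], [93, 100, 255], [93, 98, 255], [93, 96, 255], [93, 96, 255], [0, 0, 255]], [[21, 16, 230], [104, 106, 254], [93, 103, 255], [93, 100, 255], [93, 98, 255], [93, 99, 255], [0, 0, 255]], [[53, 11, 93], [23, 4, 254], [110, 117, 241], [93, 102, 255], [93, 102, 255], [0, 0, 255], [24, 18, 138]], [[53, 11, 94], [53, 11, 93], [24, 5, 253], [23, 8, 250], [30, 2, 255], [42, 13, 95], [48, 14, 94]]]
[[     0      0    512    384 196458]
 [   231    117     21     20     95]]
[188.8034 151.6609] 2203 [0.4157 0.3511]
[476.1475 222.7073] 427 [ 0.9753 -0.3299]
[340.4344 272.4299] 221 [ 0.5636 -0.2771]
[354.7633 335.4912] 283 [ 0.4933 -0.4225]
[160.3167  85.55  ] 60 [ 0.3034 -1.5056]
[85.9014 90.0704] 71 [ 0.7173 -1.6453]
[198.7317 121.2317] 82 [ 0.3635 -0.8202]
[124.2264 124.8774] 106 [ 0.6893 -0.9635]
[114.7326 162.6845] 187 [ 0.8404 -0.5806]
[212.4658 176.1918] 73 [ 0.5632 -0.2762]
[369.8549 270.0357] 2970 [0.4454 0.4092]
```

```bash
sed -i 's/cv2.inRange(h,(100,130,50),(125,255,255))/cv2.inRange(h,(86,60,80),(125,255,255))/; s/(h\[...,2\]>105)/(h[...,2]>190)/; s/c=cap("wrist")/c=cap("wrist")/' flat.py; python3 flat.py b1.png; python3 -c "
from h import *
plan([(.486,-.348,.12,-84.4)])"
```

```text
t 30.98 tcp [ 0.5552 -0.2043  0.1248] a -84.22 tilt [ 0.0007 -0.    ] F [-0.3 -0.   0.2] w 0.600 gf 0.0 j [ -4.5  22.8 -11.   -0.  -56.2  10.3]
cap [ 231   89   46   47 1624] ctr [ 0.562  -0.2768] area 3156
[30. 30. 25. 22. 22. 25. 30. 30. 30. 30. 29. 30. 30. 30. 30. 30. 30. 31.]
D fit [ 0.5617 -0.2771] -111.65663478322463 cost 0.05554971725351978
wp0 rz 0.0031  d 13.59 8.33 0.49  minrows 3.8
```

```bash
python3 -c "
from h import *
plan([(.5618,-.277,.12,-201.3)],maxr=41)"
```

```text
wp0 rz 0.6811  d 2.43 0.03 0.16  minrows 5.5
wp0 rz 0.6811  d 1.90 -1.51 0.16  minrows 5.5
wp0 rz 0.6811  d 0.53 -2.37 0.16  minrows 5.5
```

Call:
{"method": "arm_command", "body": {"deltas": [[0,0,0.12,0.5,0,0.1,-0.2],[0,0,0.24,1,0,0.1,-0.2],[0,0,0.36,1.5,0,0.2,-0.2],[0,0,0.48,2,0,0.2,-0.2],[0,0,0.6,2.4,0,0.2,-0.2],[0,0,0.681,2.4,0,0.2,-0.2]]}}

```text
time_s: 31.53
tcp_pos: [0.5577, -0.2291, 0.1229]
ee_rot: [[-0.553, -0.833, 0.001], [-0.833, 0.553, -0.0], [-0.0, -0.001, -1.0]]
wrist_force: [-0.1, 0.0, 0.2]
gripper_width: 0.602
gripper_force: 0.0
```

Call:
{"method": "arm_command", "body": {"deltas": [[0,0,0.12,0.4,-0.3,0.1,-0.2],[0,0,0.24,0.8,-0.6,0.1,-0.2],[0,0,0.36,1.2,-0.9,0.1,-0.2],[0,0,0.48,1.6,-1.2,0.2,-0.2],[0,0,0.6,1.9,-1.5,0.2,-0.2],[0,0,0.681,1.9,-1.5,0.2,-0.2]]}}

```text
time_s: 32.03
tcp_pos: [0.5598, -0.2532, 0.1208]
ee_rot: [[-0.954, -0.299, 0.001], [-0.299, 0.954, -0.0], [-0.001, -0.0, -1.0]]
wrist_force: [0.5, 0.5, 0.1]
gripper_width: 0.595
gripper_force: 0.0
```

Call:
{"method": "arm_command", "body": {"deltas": [[0,0,0.12,0.2,-0.6,0.1,-0.2],[0,0,0.24,0.3,-1.2,0.1,-0.2],[0,0,0.36,0.5,-1.8,0.1,-0.2],[0,0,0.48,0.5,-2.4,0.2,-0.2],[0,0,0.6,0.5,-2.4,0.2,-0.2],[0,0,0.681,0.5,-2.4,0.2,-0.2],[0,0,0.681,0.5,-2.4,0.2,-0.2],[0,0,0.681,0.5,-2.4,0.2,-0.2]]}}

```text
time_s: 32.7
tcp_pos: [0.5621, -0.2772, 0.1188]
ee_rot: [[-0.932, 0.362, 0.001], [0.362, 0.932, -0.0], [-0.001, 0.0, -1.0]]
wrist_force: [0.5, 0.4, -0.2]
gripper_width: 0.601
gripper_force: 0.0
```

```bash
python3 -c "
from h import *
info(); plan([(.5618,-.277,.026,158.7)])
S=cap('side');h=cv2.cvtColor(np.array(S['pixels']),cv2.COLOR_BGR2HSV);b=cv2.inRange(h,(100,150,60),(125,255,255));n,l,st,ce=cv2.connectedComponentsWithStats(b)
for i in range(1,n):
    if 40<st[i,4]<350: print(ce[i],st[i,4],on(S,*ce[i],.052)[:2])"
```

```text
t 32.70 tcp [ 0.5621 -0.2772  0.1188] a 158.80 tilt [ 0.0006 -0.0001] F [ 0.5  0.4 -0.2] w 0.601 gf 0.0 j [-11.5  26.3  -6.2  -0.  -57.5 -99.7]
wp0 rz 0.0018  d 0.04 0.01 9.28  minrows 2.2
[340.2429 272.7333] 210 [ 0.5626 -0.2775]
[354.7314 335.4276] 283 [ 0.4934 -0.4223]
```

Call:
{"method": "arm_command", "body": {"deltas": [[0,0,0,0,0,3,-0.2],[0,0,0,0,0,6,-0.2],[0,0,0,0,0,8.5,-0.2],[0,0,0,0,0,9.3,-0.2],[0,0,0,0,0,9.3,-0.2],[0,0,0,0,0,9.3,1],[0,0,0,0,0,9.3,1],[0,0,0,0,0,9.3,1]]}}

```text
time_s: 33.42
tcp_pos: [0.5633, -0.2783, 0.0274]
ee_rot: [[-0.931, 0.364, 0.004], [0.364, 0.931, -0.001], [-0.004, 0.0, -1.0]]
wrist_force: [0.0, 0.1, -0.4]
gripper_width: 0.454
gripper_force: 0.0
```

Call:
{"method": "arm_command", "body": {"deltas": [[0,0,0,0,0,0,1],[0,0,0,0,0,0,1],[0,0,0,0,0,0,1],[0,0,0,0,0,-2,1],[0,0,0,0,0,-5,1],[0,0,0,0,0,-9,1],[0,0,0,0,0,-11,1],[0,0,0,0,0,-11,1]]}}

```text
time_s: 34.08
tcp_pos: [0.5648, -0.2791, 0.1414]
ee_rot: [[-0.931, 0.364, 0.01], [0.364, 0.931, -0.004], [-0.011, 0.0, -1.0]]
wrist_force: [1.1, -0.1, -0.5]
gripper_width: 0.431
gripper_force: 30.0
```

```bash
python3 -c "
from h import *
info(); plan([(.5823,-.02,.137,275.7)],maxr=41)"
```

```text
t 34.08 tcp [ 0.5648 -0.2791  0.1414] a 158.66 tilt [ 0.0103 -0.0037] F [ 1.1 -0.1 -0.5] w 0.431 gf 30.0 j [-11.6  25.1  -4.6   0.1 -59.7 -99.8]
wp0 rz -0.6809  d 2.60 8.26 0.15  minrows 5.4
wp0 rz -0.6809  d -3.18 8.05 0.15  minrows 5.4
wp0 rz -0.6809  d -7.54 4.26 0.15  minrows 5.4
```

Call:
{"method": "arm_command", "body": {"deltas": [[0,0,-0.11,0.4,1.4,0,1],[0,0,-0.22,0.9,2.8,0,1],[0,0,-0.33,1.3,4.2,0,1],[0,0,-0.44,1.7,5.5,0,1],[0,0,-0.55,2.2,6.9,0,1],[0,0,-0.681,2.6,8.3,0.1,1],[0,0,-0.681,2.6,8.3,0.1,1]]}}

```text
time_s: 34.67
tcp_pos: [0.5669, -0.189, 0.1328]
ee_rot: [[-0.951, -0.308, -0.003], [-0.308, 0.951, 0.001], [0.002, 0.002, -1.0]]
wrist_force: [-0.7, 0.4, -1.2]
gripper_width: 0.427
gripper_force: 30.0
```

Call:
{"method": "arm_command", "body": {"deltas": [[0,0,-0.11,-0.5,1.4,0,1],[0,0,-0.22,-1,2.7,0,1],[0,0,-0.33,-1.6,4,0,1],[0,0,-0.44,-2.1,5.4,0,1],[0,0,-0.55,-2.6,6.7,0,1],[0,0,-0.681,-3.2,8,0.1,1],[0,0,-0.681,-3.2,8,0.1,1]]}}

```text
time_s: 35.25
tcp_pos: [0.5736, -0.1038, 0.1322]
ee_rot: [[-0.547, -0.837, -0.002], [-0.837, 0.547, 0.001], [0.001, 0.002, -1.0]]
wrist_force: [-0.3, -0.4, -1.7]
gripper_width: 0.427
gripper_force: 30.0
```

Call:
{"method": "arm_command", "body": {"deltas": [[0,0,-0.11,-1.2,0.7,0,1],[0,0,-0.22,-2.5,1.4,0,1],[0,0,-0.33,-3.8,2.1,0,1],[0,0,-0.44,-5,2.8,0,1],[0,0,-0.55,-6.3,3.5,0,1],[0,0,-0.681,-7.5,4.2,0.1,1],[0,0,-0.681,-7.5,4.2,0.1,1],[0,0,-0.681,-7.5,4.2,0.1,1]]}}

```text
time_s: 35.92
tcp_pos: [0.5798, -0.0198, 0.1316]
ee_rot: [[0.095, -0.995, -0.002], [-0.995, -0.095, -0.0], [0.0, 0.002, -1.0]]
wrist_force: [0.9, -0.1, -1.7]
gripper_width: 0.428
gripper_force: 30.0
```

```bash
python3 -c "
from h import *
info(); plan([(.5823,-.0197,.06,-84.4)],maxr=41)"
```

```text
t 35.92 tcp [ 0.5798 -0.0198  0.1316] a -84.53 tilt [-0.0018 -0.0003] F [ 0.9 -0.1 -1.7] w 0.428 gf 30.0 j [ 14.   21.4 -12.   -0.  -56.6  -8.6]
wp0 rz -0.0022  d 0.02 -0.25 7.16  minrows 1.7
```

Call:
{"method": "arm_command", "body": {"deltas": [[0,0,0,0,-0.2,3,1],[0,0,0,0,-0.2,6,1],[0,0,0,0,-0.2,6.7,1],[0,0,0,0,-0.2,6.7,1],[0,0,0,0,-0.2,6.7,1],[0,0,0,0,-0.2,6.7,1]]}}

```text
time_s: 36.42
tcp_pos: [0.5838, -0.0196, 0.0671]
ee_rot: [[0.098, -0.995, 0.003], [-0.995, -0.098, 0.0], [0.0, -0.003, -1.0]]
wrist_force: [0.5, -0.4, -1.0]
gripper_width: 0.43
gripper_force: 30.0
```

```bash
python3 -c "
from h import *
info(); plan([(.5823,-.0197,.036,-84.4)],maxr=41)"
```

```text
t 36.42 tcp [ 0.5838 -0.0196  0.0671] a -84.38 tilt [0.0032 0.0001] F [ 0.5 -0.4 -1. ] w 0.430 gf 30.0 j [ 14.   25.8 -15.9   0.1 -48.2  -8.4]
wp0 rz 0.0003  d -0.00 0.15 3.11  minrows 0.7
```

Call:
{"method": "arm_command", "body": {"deltas": [[0,0,0,0,0,0,1],[0,0,0,0,0,0.4,1],[0,0,0,0,0,0.8,1],[0,0,0,0,0,1.2,1],[0,0,0,0,0,1.6,1],[0,0,0,0,0,1.6,1],[0,0,0,0,0,1.6,1]]}}

```text
time_s: 37.0
tcp_pos: [0.582, -0.0194, 0.0489]
ee_rot: [[0.099, -0.995, -0.001], [-0.995, -0.099, -0.0], [0.0, 0.001, -1.0]]
wrist_force: [-0.1, -0.3, -1.2]
gripper_width: 0.426
gripper_force: 30.0
```

```bash
python3 -c "
from h import *
info(); plan([(.5823,-.0197,.036,-84.4)],maxr=41)"
```

```text
t 37.00 tcp [ 0.582  -0.0194  0.0489] a -84.33 tilt [-0.001  -0.0003] F [-0.1 -0.3 -1.2] w 0.426 gf 30.0 j [ 14.   27.  -16.9   0.  -46.1  -8.4]
wp0 rz 0.0013  d 0.04 -0.02 1.29  minrows 0.3
```

Call:
{"method": "arm_command", "body": {"deltas": [[0,0,0,0,0,0.4,1],[0,0,0,0,0,0.8,1],[0,0,0,0,0,1.1,1],[0,0,0,0,0,1.3,1],[0,0,0,0,0,1.3,1],[0,0,0,0,0,1.3,1]]}}

```text
time_s: 37.5
tcp_pos: [0.5828, -0.0194, 0.0372]
ee_rot: [[0.099, -0.995, 0.001], [-0.995, -0.099, -0.0], [0.0, -0.001, -1.0]]
wrist_force: [-2.5, -1.1, 4.2]
gripper_width: 0.429
gripper_force: 30.0
```

```bash
python3 -c "
from h import *
info()"
```

```text
t 37.50 tcp [ 0.5828 -0.0194  0.0372] a -84.30 tilt [ 0.0012 -0.0003] F [-2.5 -1.1  4.2] w 0.429 gf 30.0 j [ 14.   27.9 -17.5   0.  -44.5  -8.4]
```

Seated with floor contact. I'll release, rise, and go to look at the second bottle.

Call:
{"method": "arm_command", "body": {"deltas": [[0,0,0,0,0,0,-0.2],[0,0,0,0,0,0,-0.2],[0,0,0,0,0,0,-0.2],[0,0,0,0,0,0,-0.2],[0,0,0,0,0,-3,-0.2],[0,0,0,0,0,-7,-0.2],[0,0,0,0,0,-10.5,-0.2],[0,0,0,0,0,-10.5,-0.2]]}}

```text
time_s: 38.17
tcp_pos: [0.5874, -0.019, 0.1494]
ee_rot: [[0.101, -0.995, 0.015], [-0.995, -0.101, 0.001], [0.001, -0.015, -1.0]]
wrist_force: [0.7, -0.1, 1.5]
gripper_width: 0.602
gripper_force: 0.0
```

```bash
python3 -c "
from h import *
info(); plan([(.486,-.348,.125,-84.4)])"
```

```text
t 38.17 tcp [ 0.5874 -0.019   0.1494] a -84.22 tilt [0.0153 0.0008] F [ 0.7 -0.1  1.5] w 0.602 gf 0.0 j [ 14.   20.6 -10.5   0.2 -58.   -8.4]
wp0 rz 0.0015  d 15.86 6.70 1.22  minrows 4.1
wp0 rz 0.0015  d 15.87 6.68 1.22  minrows 4.1
```

Call:
{"method": "arm_command", "body": {"deltas": [[0,0,0,3.8,1.5,0,-0.2],[0,0,0,7.6,3,0,-0.2],[0,0,0,11.4,4.6,0,-0.2],[0,0,0,15.2,6.2,0,-0.2],[0,0,0,19,7.8,0,-0.2],[0,0,0,22.8,9.4,0,-0.2],[0,0,0,26.6,11,0,-0.2],[0,0,0,30,12.5,0,-0.2]]}}

```text
time_s: 38.83
tcp_pos: [0.4865, -0.3322, 0.141]
ee_rot: [[0.098, -0.995, -0.0], [-0.995, -0.098, 0.0], [-0.0, 0.0, -1.0]]
wrist_force: [1.6, -0.0, 0.2]
gripper_width: 0.601
gripper_force: 0.0
```

Call:
{"method": "arm_command", "body": {"deltas": [[0,0,0,2.2,0.4,1,-0.2],[0,0,0,2.2,0.4,2,-0.2],[0,0,0,2.2,0.4,2,-0.2],[0,0,0,2.2,0.4,2,-0.2],[0,0,0,2.2,0.4,2,-0.2],[0,0,0,2.2,0.4,2,-0.2]]}}

```text
time_s: 39.33
tcp_pos: [0.4866, -0.3515, 0.122]
ee_rot: [[0.101, -0.995, 0.001], [-0.995, -0.101, -0.0], [0.001, -0.001, -1.0]]
wrist_force: [0.2, -0.2, 0.3]
gripper_width: 0.602
gripper_force: 0.0
```

```bash
python3 flat.py b2.png; python3 - <<'E'
from h import *
import pickle
c=pickle.load(open("last_wrist.pkl","rb")); print(proj(c,(.493,-.421,.06)))
S=cap('side');h=cv2.cvtColor(np.array(S['pixels']),cv2.COLOR_BGR2HSV);b=cv2.inRange(h,(100,150,60),(125,255,255));n,l,st,ce=cv2.connectedComponentsWithStats(b)
for i in range(1,n):
    if 40<st[i,4]<350: print(ce[i],st[i,4],on(S,*ce[i],.062)[:2])
E
```

```text
t 39.33 tcp [ 0.4866 -0.3515  0.122 ] a -84.22 tilt [ 0.0009 -0.0005] F [ 0.2 -0.2  0.3] w 0.602 gf 0.0 j [-20.4  23.7  -9.9   0.  -56.3  26.2]
cap [ 232   93   47   46 1658] ctr [ 0.4922 -0.4215] area 3227
[31. 29. 24. 22. 22. 28. 30. 30. 30. 30. 29. 30. 30. 30. 30. 30. 30. 31.]
D fit [ 0.492  -0.4219] -117.20751565260235 cost 0.061354905315736036
(np.float64(253.8924580360132), np.float64(115.95715077298671))
[291.7183 201.5   ] 142 [ 0.5826 -0.021 ]
[354.7986 335.3229] 288 [ 0.4894 -0.4254]
```

```bash
python3 -c "
from h import *
plan([(.492,-.4217,.12,-206.8)],maxr=41)"
```

```text
wp0 rz 0.7131  d 2.34 0.05 0.07  minrows 5.7
wp0 rz 0.7131  d 1.81 -1.49 0.07  minrows 5.7
wp0 rz 0.7131  d 0.39 -2.31 0.07  minrows 5.7
```

Call:
{"method": "arm_command", "body": {"deltas": [[0,0,0.12,0.5,0,0,-0.2],[0,0,0.24,1,0,0,-0.2],[0,0,0.36,1.5,0,0,-0.2],[0,0,0.48,2,0,0.1,-0.2],[0,0,0.6,2.3,0,0.1,-0.2],[0,0,0.713,2.3,0,0.1,-0.2]]}}

```text
time_s: 39.93
tcp_pos: [0.4885, -0.3753, 0.1207]
ee_rot: [[-0.58, -0.814, 0.001], [-0.814, 0.58, -0.0], [-0.0, -0.001, -1.0]]
wrist_force: [-0.5, -0.3, -0.8]
gripper_width: 0.601
gripper_force: 0.0
```

Call:
{"method": "arm_command", "body": {"deltas": [[0,0,0.12,0.4,-0.3,0,-0.2],[0,0,0.24,0.8,-0.6,0,-0.2],[0,0,0.36,1.2,-0.9,0.1,-0.2],[0,0,0.48,1.6,-1.2,0.1,-0.2],[0,0,0.6,1.8,-1.5,0.1,-0.2],[0,0,0.713,1.8,-1.5,0.1,-0.2]]}}

```text
time_s: 40.43
tcp_pos: [0.4906, -0.3988, 0.1198]
ee_rot: [[-0.972, -0.236, 0.001], [-0.236, 0.972, -0.001], [-0.001, -0.001, -1.0]]
wrist_force: [0.4, 0.1, -0.9]
gripper_width: 0.599
gripper_force: 0.0
```

Call:
{"method": "arm_command", "body": {"deltas": [[0,0,0.12,0.2,-0.6,0,-0.2],[0,0,0.24,0.3,-1.2,0,-0.2],[0,0,0.36,0.4,-1.8,0,-0.2],[0,0,0.48,0.4,-2.3,0.1,-0.2],[0,0,0.6,0.4,-2.3,0.1,-0.2],[0,0,0.713,0.4,-2.3,0.1,-0.2],[0,0,0.713,0.4,-2.3,0.1,-0.2],[0,0,0.713,0.4,-2.3,0.1,-0.2]]}}

```text
time_s: 41.1
tcp_pos: [0.492, -0.4216, 0.1187]
ee_rot: [[-0.894, 0.449, 0.001], [0.449, 0.894, -0.0], [-0.001, -0.0, -1.0]]
wrist_force: [-0.4, -0.3, -0.8]
gripper_width: 0.601
gripper_force: 0.0
```

```bash
python3 - <<'E'
from h import *
info(); plan([(.492,-.4217,.026,153.2)])
S=cap('side');h=cv2.cvtColor(np.array(S['pixels']),cv2.COLOR_BGR2HSV);b=cv2.inRange(h,(100,150,60),(125,255,255));n,l,st,ce=cv2.connectedComponentsWithStats(b)
for i in range(1,n):
    if 40<st[i,4]<350: print(ce[i],st[i,4],on(S,*ce[i],.062)[:2])
E
```

```text
t 41.10 tcp [ 0.492  -0.4216  0.1187] a 153.33 tilt [ 0.0005 -0.0003] F [-0.4 -0.3 -0.8] w 0.601 gf 0.0 j [-26.3  28.1  -2.9   0.  -58.9 -90.4]
wp0 rz 0.0022  d -0.01 -0.01 9.27  minrows 2.2
[291.7518 201.539 ] 141 [ 0.5826 -0.0212]
[351.6313 336.0063] 160 [ 0.4826 -0.4233]
```

Call:
{"method": "arm_command", "body": {"deltas": [[0,0,0,0,0,3,-0.2],[0,0,0,0,0,6,-0.2],[0,0,0,0,0,8.5,-0.2],[0,0,0,0,0,9.3,-0.2],[0,0,0,0,0,9.3,-0.2],[0,0,0,0,0,9.3,1],[0,0,0,0,0,9.3,1],[0,0,0,0,0,9.3,1]]}}

```text
time_s: 41.82
tcp_pos: [0.4929, -0.4227, 0.0275]
ee_rot: [[-0.892, 0.452, 0.003], [0.452, 0.892, -0.002], [-0.004, -0.0, -1.0]]
wrist_force: [0.2, 0.6, 0.2]
gripper_width: 0.457
gripper_force: 0.0
```

Call:
{"method": "arm_command", "body": {"deltas": [[0,0,0,0,0,0,1],[0,0,0,0,0,0,1],[0,0,0,0,0,0,1],[0,0,0,0,0,-2,1],[0,0,0,0,0,-5,1],[0,0,0,0,0,-9,1],[0,0,0,0,0,-11.5,1],[0,0,0,0,0,-11.5,1]]}}

```text
time_s: 42.48
tcp_pos: [0.4945, -0.4243, 0.1476]
ee_rot: [[-0.892, 0.451, 0.01], [0.451, 0.892, -0.007], [-0.012, -0.002, -1.0]]
wrist_force: [0.9, -0.8, -0.4]
gripper_width: 0.427
gripper_force: 30.0
```

Call:
{"method": "arm_command", "body": {"deltas": [[0,0,0,0,0,0,1],[0,0,0,0,0,0,1]]}}

```text
time_s: 42.65
tcp_pos: [0.4906, -0.4212, 0.1391]
ee_rot: [[-0.892, 0.453, -0.002], [0.453, 0.892, 0.002], [0.003, 0.001, -1.0]]
wrist_force: [-0.8, 0.8, -3.1]
gripper_width: 0.429
gripper_force: 30.0
```

```bash
python3 -c "
from h import *
info(); plan([(.5687,.1278,.14,275.6)],maxr=41,maxd=.19)"
```

```text
t 42.65 tcp [ 0.4906 -0.4212  0.1391] a 153.08 tilt [-0.0018  0.0021] F [-0.8  0.8 -3.1] w 0.429 gf 30.0 j [-26.4  27.1  -1.5  -0.1 -61.5 -90.5]
wp0 rz -0.7128  d 5.96 17.50 -0.03  minrows 5.7
wp0 rz -0.7128  d -6.93 17.14 -0.03  minrows 5.7
wp0 rz -0.7128  d -16.45 8.43 -0.03  minrows 5.7
```

Call:
{"method": "arm_command", "body": {"deltas": [[0,0,-0.1,0.8,2.5,0,1],[0,0,-0.2,1.7,5,0,1],[0,0,-0.3,2.6,7.5,0,1],[0,0,-0.4,3.4,10,0,1],[0,0,-0.5,4.3,12.5,0,1],[0,0,-0.6,5.1,15,0,1],[0,0,-0.713,6,17.5,0,1],[0,0,-0.713,6,17.5,0,1]]}}

```text
time_s: 43.32
tcp_pos: [0.5162, -0.235, 0.1382]
ee_rot: [[-0.969, -0.248, -0.004], [-0.248, 0.969, 0.002], [0.004, 0.003, -1.0]]
wrist_force: [-0.4, 0.3, -0.5]
gripper_width: 0.427
gripper_force: 30.0
```

Call:
{"method": "arm_command", "body": {"deltas": [[0,0,-0.1,-1,2.5,0,1],[0,0,-0.2,-2,4.9,0,1],[0,0,-0.3,-3,7.4,0,1],[0,0,-0.4,-4,9.8,0,1],[0,0,-0.5,-5,12.2,0,1],[0,0,-0.6,-6,14.7,0,1],[0,0,-0.713,-6.9,17.1,0,1],[0,0,-0.713,-6.9,17.1,0,1]]}}

```text
time_s: 43.98
tcp_pos: [0.5426, -0.0533, 0.1387]
ee_rot: [[-0.571, -0.821, -0.003], [-0.821, 0.571, 0.0], [0.001, 0.002, -1.0]]
wrist_force: [0.0, 0.0, -1.7]
gripper_width: 0.428
gripper_force: 30.0
```

Call:
{"method": "arm_command", "body": {"deltas": [[0,0,-0.1,-2.4,1.2,0,1],[0,0,-0.2,-4.7,2.4,0,1],[0,0,-0.3,-7,3.6,0,1],[0,0,-0.4,-9.4,4.8,0,1],[0,0,-0.5,-11.7,6,0,1],[0,0,-0.6,-14,7.2,0,1],[0,0,-0.713,-16.4,8.4,0,1],[0,0,-0.713,-16.4,8.4,0,1]]}}

```text
time_s: 44.65
tcp_pos: [0.5692, 0.1291, 0.1386]
ee_rot: [[0.104, -0.995, -0.001], [-0.995, -0.104, -0.0], [0.0, 0.001, -1.0]]
wrist_force: [0.6, -0.7, -1.2]
gripper_width: 0.424
gripper_force: 30.0
```

Call:
{"method": "arm_command", "body": {"deltas": [[0,0,0,0,0,0,1],[0,0,0,0,0,0,1],[0,0,0,0,0,0,1]]}}

```text
time_s: 44.9
tcp_pos: [0.5681, 0.1248, 0.1395]
ee_rot: [[0.096, -0.995, -0.002], [-0.995, -0.096, -0.001], [0.001, 0.002, -1.0]]
wrist_force: [0.2, -0.3, -1.1]
gripper_width: 0.428
gripper_force: 30.0
```

```bash
python3 -c "
from h import *
info(); plan([(.5687,.1278,.065,-84.4)])"
```

```text
t 44.90 tcp [0.5681 0.1248 0.1395] a -84.48 tilt [-0.002 -0.001] F [ 0.2 -0.3 -1.1] w 0.428 gf 30.0 j [ 28.3  21.1 -11.2  -0.  -57.8 -22.8]
wp0 rz -0.0014  d -0.29 -0.08 7.45  minrows 1.8
```

Call:
{"method": "arm_command", "body": {"deltas": [[0,0,0,-0.2,-0.1,3,1],[0,0,0,-0.2,-0.1,6,1],[0,0,0,-0.2,-0.1,7.5,1],[0,0,0,-0.2,-0.1,7.5,1],[0,0,0,-0.2,-0.1,7.5,1],[0,0,0,-0.2,-0.1,7.5,1],[0,0,0,-0.2,-0.1,7.5,1],[0,0,0,-0.2,-0.1,7.5,1]]}}

```text
time_s: 45.57
tcp_pos: [0.5705, 0.1286, 0.067]
ee_rot: [[0.098, -0.995, 0.003], [-0.995, -0.098, 0.001], [-0.001, -0.003, -1.0]]
wrist_force: [-0.1, 0.0, -2.3]
gripper_width: 0.424
gripper_force: 30.0
```

```bash
python3 -c "
from h import *
info(); plan([(.5687,.1278,.037,-84.4)])"
```

```text
t 45.57 tcp [0.5705 0.1286 0.067 ] a -84.35 tilt [0.0029 0.0014] F [-0.1  0.  -2.3] w 0.424 gf 30.0 j [ 28.6  25.8 -15.8   0.  -48.2 -22.9]
wp0 rz 0.0009  d 0.06 0.19 3.00  minrows 0.7
```

Call:
{"method": "arm_command", "body": {"deltas": [[0,0,0,0,0.1,0,1],[0,0,0,0,0.1,0.4,1],[0,0,0,0,0.1,0.8,1],[0,0,0,0,0.1,1.2,1],[0,0,0,0,0.1,1.6,1],[0,0,0,0,0.1,1.6,1],[0,0,0,0,0.1,1.6,1]]}}

```text
time_s: 46.15
tcp_pos: [0.5684, 0.1281, 0.0488]
ee_rot: [[0.099, -0.995, -0.001], [-0.995, -0.099, -0.001], [0.0, 0.001, -1.0]]
wrist_force: [1.4, 0.0, -1.5]
gripper_width: 0.424
gripper_force: 30.0
```

```bash
python3 -c "
from h import *
info(); plan([(.5687,.1278,.037,-84.4)])"
```

```text
t 46.15 tcp [0.5684 0.1281 0.0488] a -84.33 tilt [-0.0007 -0.0005] F [ 1.4  0.  -1.5] w 0.424 gf 30.0 j [ 28.6  27.1 -16.9   0.  -46.1 -23. ]
wp0 rz 0.0012  d 0.03 -0.02 1.18  minrows 0.3
```

Already in the well with no contact force. I'll lower to the floor, release and rise.

Call:
{"method": "arm_command", "body": {"deltas": [[0,0,0,0,0,0.4,1],[0,0,0,0,0,0.8,1],[0,0,0,0,0,1.1,1],[0,0,0,0,0,1.3,1],[0,0,0,0,0,1.3,1],[0,0,0,0,0,1.3,1]]}}

```text
time_s: 46.65
tcp_pos: [0.569, 0.1281, 0.0373]
ee_rot: [[0.099, -0.995, 0.001], [-0.995, -0.099, -0.0], [0.0, -0.001, -1.0]]
wrist_force: [-1.0, -1.5, 5.2]
gripper_width: 0.426
gripper_force: 30.0
```

Call:
{"method": "arm_command", "body": {"deltas": [[0,0,0,0,0,0,-0.2],[0,0,0,0,0,0,-0.2],[0,0,0,0,0,0,-0.2],[0,0,0,0,0,0,-0.2],[0,0,0,0,0,-3,-0.2],[0,0,0,0,0,-7,-0.2],[0,0,0,0,0,-12,-0.2],[0,0,0,0,0,-12,-0.2]]}}

```text
time_s: 47.32
tcp_pos: [0.5727, 0.1296, 0.1639]
ee_rot: [[0.101, -0.995, 0.013], [-0.995, -0.1, 0.004], [-0.003, -0.013, -1.0]]
wrist_force: [1.2, 1.6, 1.3]
gripper_width: 0.601
gripper_force: 0.0
```

Call:
{"method": "arm_command", "body": {"deltas": [[0,0,0,3,5,0,-0.4],[0,0,0,5,10.6,0,-0.4],[0,0,0,5,10.6,0,-0.4],[0,0,0,5,10.6,0,-0.4],[0,0,0,5,10.6,0,-0.4],[0,0,0,5,10.6,0,-0.4]]}}

```text
time_s: 47.82
tcp_pos: [0.4688, 0.0684, 0.1568]
ee_rot: [[0.099, -0.995, 0.002], [-0.995, -0.099, 0.001], [-0.0, -0.002, -1.0]]
wrist_force: [0.8, -0.6, 0.7]
gripper_width: 0.698
gripper_force: 0.0
```

```bash
python3 - <<'E'
from h import *
info(); plan([(.463,.068,.105,-84.4),(.463,.068,.0235,-84.4)])
S=cap('side')
cv2.imwrite('pics/chk.png',cv2.resize(np.array(S['pixels'])[100:270,130:390],(780,510),interpolation=2))
h=cv2.cvtColor(np.array(S['pixels']),cv2.COLOR_BGR2HSV);b=cv2.inRange(h,(100,150,60),(125,255,255));n,l,st,ce=cv2.connectedComponentsWithStats(b)
for i in range(1,n):
    if 20<st[i,4]<350: print(ce[i],st[i,4],on(S,*ce[i],.066)[:2])
E
```

```text
t 47.82 tcp [0.4688 0.0684 0.1568] a -84.32 tilt [0.0018 0.0006] F [ 0.8 -0.6  0.7] w 0.698 gf 0.0 j [ 28.    9.9 -24.5   0.  -55.5 -22.4]
wp0 rz 0.0014  d -0.02 0.58 5.18  minrows 1.3
wp1 rz -0.0000  d 0.00 -0.00 8.15  minrows 2.0
[262.1732 172.622 ] 127 [0.5673 0.1247]
[291.8714 201.35  ] 140 [ 0.5811 -0.024 ]
```

View pics/chk.png

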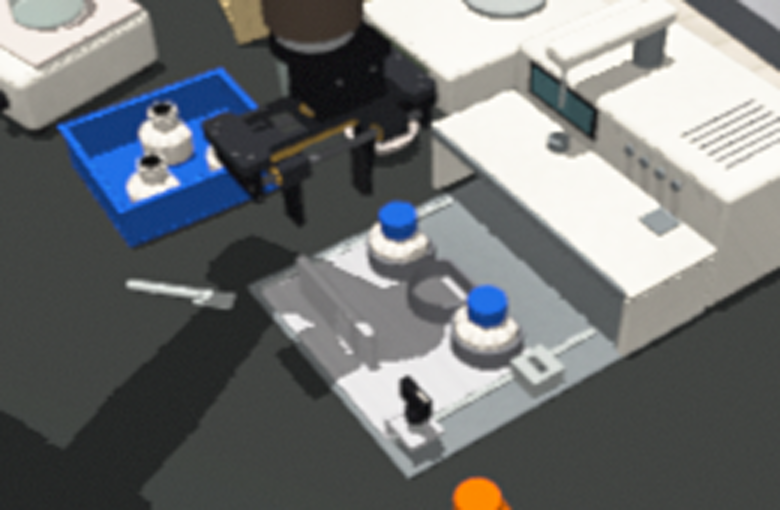

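Both full bottles sit equally low in the tray (caps at (398,218) and (487,305)), the spent ones are in the tote, and nothing else has moved. Next I'll grip the panel and push the tray home.

Call:
{"method": "arm_command", "body": {"deltas": [[0,0,0,0,0.5,2.5,-0.4],[0,0,0,0,0.5,5,-0.4],[0,0,0,0,0.5,5,-0.4],[0,0,0,0,0.5,7.5,-0.4],[0,0,0,0,0.5,10,-0.4],[0,0,0,0,0.5,12.5,-0.4],[0,0,0,0,0.5,13.3,-0.4],[0,0,0,0,0.5,13.3,-0.4]]}}

```text
time_s: 48.53
tcp_pos: [0.4628, 0.0674, 0.022]
ee_rot: [[0.099, -0.995, -0.004], [-0.995, -0.099, -0.002], [0.002, 0.004, -1.0]]
wrist_force: [1.0, 0.3, -0.5]
gripper_width: 0.695
gripper_force: 0.0
```

Call:
{"method": "arm_command", "body": {"deltas": [[0,0,0,0,0,0,1],[0,0,0,0,0,0,1],[0,0,0,0,0,0,1],[0,0,0,0,0,0,1],[0,0,0,0,0,0,1],[0,0,0,0,0,0,1],[0,0,0,0,0,0,1],[0,0,0,0,0,0,1]]}}

```text
time_s: 49.2
tcp_pos: [0.4631, 0.0675, 0.0235]
ee_rot: [[0.099, -0.995, 0.0], [-0.995, -0.099, 0.0], [-0.0, -0.0, -1.0]]
wrist_force: [0.1, 0.7, -0.2]
gripper_width: 0.177
gripper_force: 0.2
```

```bash
python3 -c "
from h import *
info(); plan([(.6011,.0782,.0235,-84.4)])"
```

```text
t 49.20 tcp [0.4631 0.0675 0.0235] a -84.33 tilt [0.0003 0.0001] F [ 0.1  0.7 -0.2] w 0.177 gf 0.2 j [ 28.3  20.4 -34.4   0.  -35.2 -22.6]
wp0 rz 0.0012  d 0.30 -13.84 0.00  minrows 3.3
```

Call:
{"method": "arm_command", "body": {"deltas": [[0,0,0,0,0,0,1],[0,0,0,0,0,0,1],[0,0,0,0,-1,0,1],[0,0,0,0,-2.5,0,1],[0,0,0,0,-4,0,1],[0,0,0,0,-5.5,0,1],[0,0,0,0.1,-7,0,1],[0,0,0,0.1,-8,0,1]]}}

```text
time_s: 49.87
tcp_pos: [0.5431, 0.0749, 0.0236]
ee_rot: [[0.098, -0.995, -0.001], [-0.995, -0.098, 0.0], [-0.001, 0.001, -1.0]]
wrist_force: [-3.9, 3.0, 6.5]
gripper_width: 0.112
gripper_force: 30.0
```

Call:
{"method": "arm_command", "body": {"deltas": [[0,0,0,0,-1,0,1],[0,0,0,0,-2,0,1],[0,0,0,0,-3,0,1],[0,0,0,0,-4,0,1],[0,0,0,0,-5,0,1],[0,0,0,0,-5.3,0,1],[0,0,0,0,-5.3,0,1]]}}

```text
time_s: 50.45
tcp_pos: [0.5964, 0.0798, 0.0237]
ee_rot: [[0.098, -0.995, 0.001], [-0.995, -0.098, 0.0], [-0.0, -0.001, -1.0]]
wrist_force: [1.7, -0.5, 2.7]
gripper_width: 0.112
gripper_force: 30.0
```

```bash
python3 -c "
from h import *
info(); plan([(.6011,.0782,.0235,-84.4)])"
```

```text
t 50.45 tcp [0.5964 0.0798 0.0237] a -84.35 tilt [0.0009 0.0002] F [ 1.7 -0.5  2.7] w 0.112 gf 30.0 j [ 23.   30.4 -15.4   0.  -44.2 -17.4]
wp0 rz 0.0008  d 0.21 -0.45 0.02  minrows 0.1
```

Call:
{"method": "arm_command", "body": {"deltas": [[0,0,0,0,-0.2,0,1],[0,0,0,0,-0.4,0,1],[0,0,0,0,-0.6,0,1],[0,0,0,0,-0.7,0,1],[0,0,0,0,-0.7,0,1]]}}

```text
time_s: 50.87
tcp_pos: [0.6016, 0.0802, 0.0237]
ee_rot: [[0.098, -0.995, -0.002], [-0.995, -0.098, -0.0], [0.0, 0.002, -1.0]]
wrist_force: [-1.8, 1.0, 5.7]
gripper_width: 0.109
gripper_force: 30.0
```

```bash
python3 -c "
from h import *
info()"
```

```text
t 50.87 tcp [0.6016 0.0802 0.0237] a -84.36 tilt [-0.0016 -0.0003] F [-1.8  1.   5.7] w 0.109 gf 30.0 j [ 22.9  30.8 -14.5  -0.  -44.8 -17.2]
```

Call:
{"method": "arm_command", "body": {"deltas": [[0,0,0,0,-0.2,0,1],[0,0,0,0,-0.4,0,1],[0,0,0,0,-0.5,0,1],[0,0,0,0,-0.5,0,1]]}}

```text
time_s: 51.2
tcp_pos: [0.6038, 0.0804, 0.0237]
ee_rot: [[0.098, -0.995, -0.007], [-0.995, -0.098, -0.001], [0.001, 0.007, -1.0]]
wrist_force: [-8.8, 1.9, 10.4]
gripper_width: 0.11
gripper_force: 30.1
```

```bash
python3 -c "
from h import *
info()"
```

```text
t 51.20 tcp [0.6038 0.0804 0.0237] a -84.38 tilt [-0.0071 -0.0013] F [-8.8  1.9 10.4] w 0.110 gf 30.1 j [ 22.7  31.1 -13.8  -0.1 -45.4 -17. ]
```

Call:
{"method": "arm_command", "body": {"deltas": [[0,0,0,0,-0.2,0,1],[0,0,0,0,-0.3,0,1],[0,0,0,0,-0.3,0,-0.3],[0,0,0,0,-0.3,0,-0.4],[0,0,0,0,-0.3,0,-0.4],[0,0,0,0,-0.3,0,-0.4],[0,0,0,0,-0.3,-3,-0.4],[0,0,0,0,-0.3,-8,-0.4]]}}

```text
time_s: 51.87
tcp_pos: [0.6074, 0.0801, 0.0911]
ee_rot: [[0.098, -0.995, -0.01], [-0.995, -0.098, -0.003], [0.002, 0.01, -1.0]]
wrist_force: [1.6, -0.1, 0.3]
gripper_width: 0.485
gripper_force: 0.0
```

Call:
{"method": "arm_command", "body": {"deltas": [[0,0,0,0,0,0,-0.4],[0,0,0,0,0,0,-0.4]]}}

```text
time_s: 52.03
tcp_pos: [0.6127, 0.0818, 0.0979]
ee_rot: [[0.099, -0.995, 0.007], [-0.995, -0.099, 0.002], [-0.002, -0.007, -1.0]]
wrist_force: [-0.4, -1.2, -1.2]
gripper_width: 0.631
gripper_force: 0.0
```

```bash
python3 -c "
from h import *
info(); plan([(.6035,-.0803,.105,-84.3)])"
```

```text
t 52.03 tcp [0.6127 0.0818 0.0979] a -84.32 tilt [0.0067 0.0023] F [-0.4 -1.2 -1.2] w 0.631 gf 0.0 j [ 22.6  26.5  -9.2   0.  -53.9 -16.9]
wp0 rz -0.0003  d 16.04 2.52 -0.71  minrows 3.9
```

Call:
{"method": "arm_command", "body": {"deltas": [[0,0,0,4,0.6,-0.5,-0.4],[0,0,0,8,1.2,-0.5,-0.4],[0,0,0,12,1.8,-0.5,-0.4],[0,0,0,16,2.4,-0.5,-0.4],[0,0,0,16,2.4,-0.5,-0.4],[0,0,0,16,2.4,-0.5,-0.4],[0,0,0,16,2.4,-0.5,-0.4],[0,0,0,16,2.4,-0.5,-0.4]]}}

```text
time_s: 52.7
tcp_pos: [0.6022, -0.0797, 0.0993]
ee_rot: [[0.1, -0.995, -0.001], [-0.995, -0.1, 0.0], [-0.0, 0.001, -1.0]]
wrist_force: [-0.1, 0.6, -0.0]
gripper_width: 0.7
gripper_force: 0.0
```

```bash
python3 - <<'E'
from h import *
info(); plan([(.6035,-.0803,.047,-84.3)])
c=cap("wrist","stud2.png"); S=cap("side")
g=cv2.cvtColor(np.array(c["pixels"]),cv2.COLOR_BGR2GRAY); u,v=map(int,proj(c,(.6035,-.0803,.085))); print(u,v)
m=(g[v-40:v+30,u-30:u+31]<45).astype(np.uint8); n,l,st,ce=cv2.connectedComponentsWithStats(m)
print([(s.tolist(),on(c,q[0]+u-30,q[1]+v-40,.075)[:2]) for s,q in zip(st,ce) if s[4]>60][1:])
h=cv2.cvtColor(np.array(S['pixels']),cv2.COLOR_BGR2HSV);b=cv2.inRange(h,(100,150,60),(125,255,255));n,l,st,ce=cv2.connectedComponentsWithStats(b); print([(np.round(q),s[4]) for s,q in zip(st,ce) if 10<s[4]<400])
E
```

```text
t 52.70 tcp [ 0.6022 -0.0797  0.0993] a -84.28 tilt [-0.001   0.0001] F [-0.1  0.6 -0. ] w 0.700 gf 0.0 j [  7.7  25.7 -10.3  -0.  -54.   -2. ]
wp0 rz 0.0004  d 0.08 -0.12 5.23  minrows 1.3
251 218
[([19, 9, 25, 55, 776], array([ 0.6028, -0.0805]))]
[]
```

Call:
{"method": "arm_command", "body": {"deltas": [[0,0,0,0.1,-0.1,2,-0.4],[0,0,0,0.1,-0.1,4,-0.4],[0,0,0,0.1,-0.1,5.2,-0.4],[0,0,0,0.1,-0.1,5.2,-0.4],[0,0,0,0.1,-0.1,5.2,1],[0,0,0,0.1,-0.1,5.2,1],[0,0,0,0.1,-0.1,5.2,1],[0,0,0,0.1,-0.1,5.2,1]]}}

```text
time_s: 53.47
tcp_pos: [0.6042, -0.0811, 0.0492]
ee_rot: [[0.099, -0.995, 0.002], [-0.995, -0.099, 0.0], [0.0, -0.002, -1.0]]
wrist_force: [0.4, 0.0, 0.3]
gripper_width: 0.483
gripper_force: 0.0
```

Call:
{"method": "arm_command", "body": {"deltas": [[0,0,0,0,0,0,1],[0,0,0,0,0,0,1],[0,0,0,0,0,0,1],[0,0,0,0,0,0,1],[0,0,0,0,0,0,1],[0,0,0,0,0,0,1],[0,0,0,0,0,0,1],[0,0,0,0,0,0,1]]}}

```text
time_s: 54.13
tcp_pos: [0.6035, -0.0814, 0.0481]
ee_rot: [[0.099, -0.995, 0.0], [-0.995, -0.099, -0.0], [0.0, -0.0, -1.0]]
wrist_force: [-0.7, 0.7, 0.2]
gripper_width: 0.138
gripper_force: 30.0
```

```bash
python3 -c "
from h import *
info()"
```

```text
t 54.13 tcp [ 0.6035 -0.0814  0.0481] a -84.35 tilt [ 0.0001 -0.    ] F [-0.7  0.7  0.2] w 0.138 gf 30.0 j [  7.5  29.2 -13.1   0.  -47.7  -1.9]
```

Call:
{"method": "arm_command", "body": {"deltas": [[0,0,0,0,0,0.3,1],[0,0,0,0,0,0.6,1],[0,0,0,0,0,0.9,1],[0,0,0,0,0,1.2,1],[0,0,0,0,0,1.4,1],[0,0,0,0,0,1.5,1],[0,0,0,0,0,1.5,1],[0,0,0,0,0,1.5,1]]}}

```text
time_s: 54.8
tcp_pos: [0.6037, -0.0815, 0.034]
ee_rot: [[0.099, -0.995, 0.001], [-0.995, -0.099, -0.0], [0.001, -0.0, -1.0]]
wrist_force: [-2.6, 0.4, 7.9]
gripper_width: 0.136
gripper_force: 30.0
```

```bash
python3 -c "
from h import *
info()"
```

```text
t 54.80 tcp [ 0.6037 -0.0815  0.034 ] a -84.30 tilt [ 0.0005 -0.0005] F [-2.6  0.4  7.9] w 0.136 gf 30.0 j [  7.5  30.2 -13.8   0.  -46.   -1.9]
```

Call:
{"method": "arm_command", "body": {"deltas": [[0,0,0.07,0,0,0,1],[0,0,0.14,0,0,0,1],[0,0,0.21,0,0,0,1],[0,0,0.28,0,0,0,1],[0,0,0.35,0,0,0,1],[0,0,0.42,0,0,0,1],[0,0,0.5,0,0,0,1],[0,0,0.5,0,0,0,1]]}}

```text
time_s: 55.47
tcp_pos: [0.6031, -0.0814, 0.0339]
ee_rot: [[-0.392, -0.92, -0.0], [-0.92, 0.392, -0.0], [0.001, 0.0, -1.0]]
wrist_force: [-2.9, 0.8, 8.4]
gripper_width: 0.139
gripper_force: 30.0
```

Call:
{"method": "arm_command", "body": {"deltas": [[0,0,0.07,0,0,0,1],[0,0,0.14,0,0,0,1],[0,0,0.21,0,0,0,1],[0,0,0.28,0,0,0,1],[0,0,0.35,0,0,0,1],[0,0,0.42,0,0,0,1],[0,0,0.5,0,0,0,1],[0,0,0.5,0,0,0,1]]}}

```text
time_s: 56.13
tcp_pos: [0.6027, -0.0811, 0.0337]
ee_rot: [[-0.785, -0.619, -0.001], [-0.619, 0.785, 0.0], [0.001, 0.001, -1.0]]
wrist_force: [-4.2, 1.4, 8.0]
gripper_width: 0.139
gripper_force: 30.0
```

Call:
{"method": "arm_command", "body": {"deltas": [[0,0,0.07,0,0,0,1],[0,0,0.14,0,0,0,1],[0,0,0.21,0,0,0,1],[0,0,0.28,0,0,0,1],[0,0,0.35,0,0,0,1],[0,0,0.42,0,0,0,1],[0,0,0.44,0,0,0,1],[0,0,0.44,0,0,0,1]]}}

```text
time_s: 56.8
tcp_pos: [0.6025, -0.0807, 0.0336]
ee_rot: [[-0.974, -0.227, -0.002], [-0.227, 0.974, 0.001], [0.002, 0.001, -1.0]]
wrist_force: [-4.8, 3.1, 7.5]
gripper_width: 0.138
gripper_force: 30.0
```

```bash
python3 -c "
from h import *
info();print(sense()['moment'])"
```

```text
t 56.80 tcp [ 0.6025 -0.0807  0.0336] a -166.85 tilt [-0.0017  0.0005] F [-4.8  3.1  7.5] w 0.138 gf 30.0 j [  7.6  30.2 -13.8  -0.1 -46.1 -84.4]
[1.1383 1.1205 0.0047]
```

Call:
{"method": "arm_command", "body": {"deltas": [[0,0,0.03,0,0,0,1],[0,0,0.03,0,0,0,1],[0,0,0.03,0,0,-0.3,1],[0,0,0.03,0,0,-0.6,1],[0,0,0.03,0,0,-0.6,1],[0,0,0.03,0,0,-0.6,1]]}}

```text
time_s: 57.3
tcp_pos: [0.6025, -0.0807, 0.0392]
ee_rot: [[-0.98, -0.199, -0.002], [-0.199, 0.98, 0.001], [0.002, 0.001, -1.0]]
wrist_force: [-3.3, 1.9, 6.0]
gripper_width: 0.133
gripper_force: 30.0
```

```bash
python3 -c "
from h import *
info();print(sense()['moment'])"
```

```text
t 57.30 tcp [ 0.6025 -0.0807  0.0392] a -168.50 tilt [-0.0018  0.0005] F [-3.3  1.9  6. ] w 0.133 gf 30.0 j [  7.6  29.8 -13.6  -0.1 -46.8 -86. ]
[1.2294 1.046  0.1905]
```

Call:
{"method": "arm_command", "body": {"deltas": [[0,0,0,0,0,0,-0.4],[0,0,0,0,0,0,-0.4],[0,0,0,0,0,0,-0.4],[0,0,0,0,0,0,-0.4],[0,0,0,0,0,0,-0.4],[0,0,0,0,0,-3,-0.4],[0,0,0,0,0,-7,-0.4],[0,0,0,0,0,-11,-0.4]]}}

```text
time_s: 57.97
tcp_pos: [0.6025, -0.0816, 0.149]
ee_rot: [[-0.98, -0.198, -0.004], [-0.198, 0.98, -0.001], [0.004, 0.0, -1.0]]
wrist_force: [0.3, -0.2, -0.7]
gripper_width: 0.643
gripper_force: 0.0
```

Call:
{"method": "arm_command", "body": {"deltas": [[0,0,0,3,0,-3,-0.4],[0,0,0,6,0,-6,-0.4],[0,0,0,6,0,-6,-0.4],[0,0,0,6,0,-6,-0.4],[0,0,0,6,0,-6,-0.4],[0,0,0,6,0,-6,-0.4]]}}

```text
time_s: 58.47
tcp_pos: [0.5444, -0.0931, 0.2076]
ee_rot: [[-0.98, -0.198, -0.002], [-0.198, 0.98, 0.0], [0.002, 0.001, -1.0]]
wrist_force: [-0.4, -0.3, -0.3]
gripper_width: 0.697
gripper_force: 0.0
```

```bash
python3 - <<'E'
from h import *
info(); c=cap("wrist"); S=cap("side")
a=cv2.resize(np.array(c["pixels"])[60:250,150:400],(500,380),interpolation=2)
b=cv2.resize(np.array(S["pixels"])[130:250,230:360],(412,380),interpolation=2)[:, :300]
cv2.imwrite("pics/end.png",np.hstack([a,b]))
E
```

```text
t 58.47 tcp [ 0.5444 -0.0931  0.2076] a -168.57 tilt [-0.0024  0.0001] F [-0.4 -0.3 -0.3] w 0.697 gf 0.0 j [  7.1  15.   -9.7  -0.  -65.4 -85.7]
```

View pics/end.png

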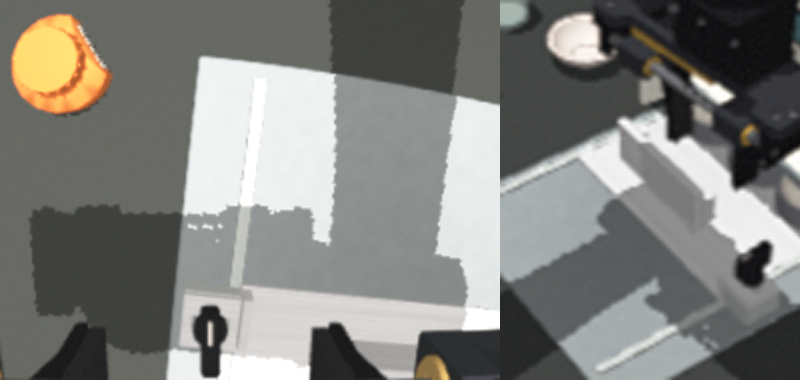

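The stud bar again lies along the tray's x, as it did at the start, and the tray is home. I'll compare the knob's height with the first picture, then hand in.

```bash
python3 - <<'E'
from h import *
import pickle
a=cv2.resize(cv2.imread("pics/side0.png"),(512,384),interpolation=cv2.INTER_AREA); b=np.array(pickle.load(open("last_side.pkl","rb"))["pixels"])
for im in(a,b):
    g=cv2.cvtColor(im,cv2.COLOR_BGR2GRAY)[200:226,298:322]; m=(g<50).astype(np.uint8)
    n,l,st,ce=cv2.connectedComponentsWithStats(m); i=1+np.argmax(st[1:,4]); print(st[i],ce[i])
E
```

```text
[ 7  7 10 13 74] [11.7838 13.7162]
[ 7  7 10 13 83] [11.5783 13.5904]
```

The knob has the same height and orientation as in the first, locked picture, so I'm handing in.

```bash
python3 -c "
from h import *
print(finish_job())"
```

```text
the job is handed in; nothing more can be done
None
```

The job is handed in (no verdict was returned): three spent bottles are in the tote, both full bottles found on the bench are seated in the tray's outer pockets, and the tray is home with its stud locked, after about 58 s.

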